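Oil and book in a batch of instrument handles

TASK

Lay every steel handle standing on the bench on its side in the blue oiling tray, one to a yellow cradle, resting in both of its saddles. When they all lie there, press the red nozzle cap of the oil spray fully down and let it spring back, then take the hand scanner, hold it steady and square to the tray's barcode label, aimed at its middle from about 8 cm, for a good second, and stand it upright on its black pad again. Leave the other things on the bench where they are, and at the end every handle must still lie in its cradle.

Things in the scene. Friction and masses are not known exactly. Their poses are not given: they have to be found in the camera images.
- handle1: turned steel instrument handle, one of up to four alike (some may be absent): bright round shaft 28 mm across, 102 mm of it free between two black hexagonal end blocks (40 mm across flats, 14 mm thick); 130 mm long over all, ends alike, 0.2 to 0.45 kg. Starts standing upright on the bench. Origin in the middle of the end face it stands on at the start, z along its length
- handle2: turned steel instrument handle, one of up to four alike (some may be absent): bright round shaft 28 mm across, 102 mm of it free between two black hexagonal end blocks (40 mm across flats, 14 mm thick); 130 mm long over all, ends alike, 0.2 to 0.45 kg. Starts standing upright on the bench. Origin in the middle of the end face it stands on at the start, z along its length
- handle3: turned steel instrument handle, one of up to four alike (some may be absent): bright round shaft 28 mm across, 102 mm of it free between two black hexagonal end blocks (40 mm across flats, 14 mm thick); 130 mm long over all, ends alike, 0.2 to 0.45 kg. Starts standing upright on the bench. Origin in the middle of the end face it stands on at the start, z along its length
- handle4: turned steel instrument handle, one of up to four alike (some may be absent): bright round shaft 28 mm across, 102 mm of it free between two black hexagonal end blocks (40 mm across flats, 14 mm thick); 130 mm long over all, ends alike, 0.2 to 0.45 kg. Starts standing upright on the bench. Origin in the middle of the end face it stands on at the start, z along its length
- handle1_mid (a point): the middle of handle1: on its axis, halfway along it; z along its length
- handle2_mid (a point): the middle of handle2: on its axis, halfway along it; z along its length
- handle3_mid (a point): the middle of handle3: on its axis, halfway along it; z along its length
- handle4_mid (a point): the middle of handle4: on its axis, halfway along it; z along its length
- cradle1 (a point): one of four cradles 66 mm apart in the fixed blue tray (200 by 270 mm, rim 14 mm): where the middle of a handle's axis is when lying in this one, 47 mm above the bench; x along the handle, z up. Two yellow V-saddles, 8 mm thick, 35 mm either side along x, reach 25 mm sideways and 4 mm above this point; 62 mm between them is open. End blocks hang outside, 12 mm play
- cradle2 (a point): one of four cradles 66 mm apart in the fixed blue tray (200 by 270 mm, rim 14 mm): where the middle of a handle's axis is when lying in this one, 47 mm above the bench; x along the handle, z up. Two yellow V-saddles, 8 mm thick, 35 mm either side along x, reach 25 mm sideways and 4 mm above this point; 62 mm between them is open. End blocks hang outside, 12 mm play
- cradle3 (a point): one of four cradles 66 mm apart in the fixed blue tray (200 by 270 mm, rim 14 mm): where the middle of a handle's axis is when lying in this one, 47 mm above the bench; x along the handle, z up. Two yellow V-saddles, 8 mm thick, 35 mm either side along x, reach 25 mm sideways and 4 mm above this point; 62 mm between them is open. End blocks hang outside, 12 mm play
- cradle4 (a point): one of four cradles 66 mm apart in the fixed blue tray (200 by 270 mm, rim 14 mm): where the middle of a handle's axis is when lying in this one, 47 mm above the bench; x along the handle, z up. Two yellow V-saddles, 8 mm thick, 35 mm either side along x, reach 25 mm sideways and 4 mm above this point; 62 mm between them is open. End blocks hang outside, 12 mm play
- label: white barcode label 80 mm (x) by 50 mm (y) on a fixed blue plate (90 by 64 mm) at the tray's -y side, sloping 23 degrees; origin in the middle of its face, 45 mm above the bench; z is the face's outward normal
- nozzle_top (a point): centre of the top of the red nozzle cap (34 mm across) on the fixed oil-spray canister (62 mm across, orange band), 172 mm above the bench when up; z up
- nozzle (a joint): how far the nozzle cap is pressed: 0 up, 0.008 m fully down (about 2 N to start, 6 N fully down); springs back
- scanner: hand scanner standing on its foot: yellow head 56 mm (x) by 46 mm (y) by 42 mm high, above it a black handle 30 mm (x) by 26 mm (y), from 40 mm to 140 mm above the foot; 0.2 kg. Origin in the middle of the foot, where its window is; z runs up along the handle, so that it looks along its -z
- pad_top (a point): centre of the top of the scanner's fixed black rubber pad, 80 by 80 mm, 12 mm high; x and y along its sides, z up
- hammer: bystander, to be left where it is: hammer 220 mm long, lying
- scissors: bystander, to be left where it is: pair of steel scissors, 160 mm long, lying
- stake: bystander, to be left where it is: wooden stake block 80 mm across, 118 mm high
- tin: bystander, to be left where it is: green paste tin 70 mm across, 60 mm high
- mug: bystander, to be left where it is: white mug 80 mm across, 90 mm high
There are look-alikes about, which are no part of the job. Leave any purple look-alike of the handle3 alone.

How it is judged (in metres and radians):
On the way, in this order (a step that is already met when the one before it is completed fails the run):
1. every handle lies at rest in a cradle (((x of handle1_mid in the frame of cradle1 between -0.015 and 0.015 m and y of handle1_mid in the frame of cradle1 between -0.008 and 0.008 m and z of handle1_mid in the frame of cradle1 between -0.008 and 0.008 m and angle between the z axis of handle1_mid and the x axis of cradle1, either way round below 0.12 rad) or (x of handle1_mid in the frame of cradle2 between -0.015 and 0.015 m and y of handle1_mid in the frame of cradle2 between -0.008 and 0.008 m and z of handle1_mid in the frame of cradle2 between -0.008 and 0.008 m and angle between the z axis of handle1_mid and the x axis of cradle2, either way round below 0.12 rad) or (x of handle1_mid in the frame of cradle3 between -0.015 and 0.015 m and y of handle1_mid in the frame of cradle3 between -0.008 and 0.008 m and z of handle1_mid in the frame of cradle3 between -0.008 and 0.008 m and angle between the z axis of handle1_mid and the x axis of cradle3, either way round below 0.12 rad) or (x of handle1_mid in the frame of cradle4 between -0.015 and 0.015 m and y of handle1_mid in the frame of cradle4 between -0.008 and 0.008 m and z of handle1_mid in the frame of cradle4 between -0.008 and 0.008 m and angle between the z axis of handle1_mid and the x axis of cradle4, either way round below 0.12 rad)) and linear speed of each of handle1, handle2, handle3, handle4 below 0.02 m/s and ((x of handle2_mid in the frame of cradle1 between -0.015 and 0.015 m and y of handle2_mid in the frame of cradle1 between -0.008 and 0.008 m and z of handle2_mid in the frame of cradle1 between -0.008 and 0.008 m and angle between the z axis of handle2_mid and the x axis of cradle1, either way round below 0.12 rad) or (x of handle2_mid in the frame of cradle2 between -0.015 and 0.015 m and y of handle2_mid in the frame of cradle2 between -0.008 and 0.008 m and z of handle2_mid in the frame of cradle2 between -0.008 and 0.008 m and angle between the z axis of handle2_mid and the x axis of cradle2, either way round below 0.12 rad) or (x of handle2_mid in the frame of cradle3 between -0.015 and 0.015 m and y of handle2_mid in the frame of cradle3 between -0.008 and 0.008 m and z of handle2_mid in the frame of cradle3 between -0.008 and 0.008 m and angle between the z axis of handle2_mid and the x axis of cradle3, either way round below 0.12 rad) or (x of handle2_mid in the frame of cradle4 between -0.015 and 0.015 m and y of handle2_mid in the frame of cradle4 between -0.008 and 0.008 m and z of handle2_mid in the frame of cradle4 between -0.008 and 0.008 m and angle between the z axis of handle2_mid and the x axis of cradle4, either way round below 0.12 rad)) and ((x of handle3_mid in the frame of cradle1 between -0.015 and 0.015 m and y of handle3_mid in the frame of cradle1 between -0.008 and 0.008 m and z of handle3_mid in the frame of cradle1 between -0.008 and 0.008 m and angle between the z axis of handle3_mid and the x axis of cradle1, either way round below 0.12 rad) or (x of handle3_mid in the frame of cradle2 between -0.015 and 0.015 m and y of handle3_mid in the frame of cradle2 between -0.008 and 0.008 m and z of handle3_mid in the frame of cradle2 between -0.008 and 0.008 m and angle between the z axis of handle3_mid and the x axis of cradle2, either way round below 0.12 rad) or (x of handle3_mid in the frame of cradle3 between -0.015 and 0.015 m and y of handle3_mid in the frame of cradle3 between -0.008 and 0.008 m and z of handle3_mid in the frame of cradle3 between -0.008 and 0.008 m and angle between the z axis of handle3_mid and the x axis of cradle3, either way round below 0.12 rad) or (x of handle3_mid in the frame of cradle4 between -0.015 and 0.015 m and y of handle3_mid in the frame of cradle4 between -0.008 and 0.008 m and z of handle3_mid in the frame of cradle4 between -0.008 and 0.008 m and angle between the z axis of handle3_mid and the x axis of cradle4, either way round below 0.12 rad)) and ((x of handle4_mid in the frame of cradle1 between -0.015 and 0.015 m and y of handle4_mid in the frame of cradle1 between -0.008 and 0.008 m and z of handle4_mid in the frame of cradle1 between -0.008 and 0.008 m and angle between the z axis of handle4_mid and the x axis of cradle1, either way round below 0.12 rad) or (x of handle4_mid in the frame of cradle2 between -0.015 and 0.015 m and y of handle4_mid in the frame of cradle2 between -0.008 and 0.008 m and z of handle4_mid in the frame of cradle2 between -0.008 and 0.008 m and angle between the z axis of handle4_mid and the x axis of cradle2, either way round below 0.12 rad) or (x of handle4_mid in the frame of cradle3 between -0.015 and 0.015 m and y of handle4_mid in the frame of cradle3 between -0.008 and 0.008 m and z of handle4_mid in the frame of cradle3 between -0.008 and 0.008 m and angle between the z axis of handle4_mid and the x axis of cradle3, either way round below 0.12 rad) or (x of handle4_mid in the frame of cradle4 between -0.015 and 0.015 m and y of handle4_mid in the frame of cradle4 between -0.008 and 0.008 m and z of handle4_mid in the frame of cradle4 between -0.008 and 0.008 m and angle between the z axis of handle4_mid and the x axis of cradle4, either way round below 0.12 rad))), for 0.3 s.
2. the nozzle cap is pressed down at least 5.5 mm (value of joint nozzle above 0.0055 m), for 0.05 s.
3. cap up again; scanner held still for 0.8 s, window 50 to 110 mm off the label, square to it within 12 degrees and within 20 mm of straight in front of its middle in its x and y (x of scanner in the frame of label between -0.02 and 0.02 m and y of scanner in the frame of label between -0.02 and 0.02 m and z of scanner in the frame of label between 0.05 and 0.11 m and angle between the z axis of scanner and the z axis of label, either way round below 0.21 rad and linear speed of scanner below 0.03 m/s and value of joint nozzle below 0.002 m), for 0.8 s.
At the end, for the whole second after the job is handed in: Every handle rests in a cradle (middle within 15 mm along and 8 mm across and in height of the cradle point, axis within 7 degrees of the cradle's), the nozzle cap is up, and the scanner stands upright (within 6 degrees) on its pad, within 20 mm of the pad's middle along each side; all at rest (all of step 1 and x of scanner in the frame of pad_top between -0.02 and 0.02 m and y of scanner in the frame of pad_top between -0.02 and 0.02 m and z of scanner in the frame of pad_top between -0.006 and 0.006 m and angle between scanner's own z axis and vertical below 0.1 rad and linear speed of scanner below 0.02 m/s and value of joint nozzle below 0.002 m); the robot touches nothing.
It fails at once if the hammer, scissors, stake, tin or mug is shifted by more than 40 mm (distance of any of hammer, scissors, stake, tin, mug from where it was at the start of the episode above 0.04 m).
Of handle1, handle2, handle3, handle4 only 3 to 4 are there at a start; the rules pass over those that are not, and their reading is None.
At some moment in a run one of handle1, handle2, handle3, handle4 may be knocked a few centimetres aside while the robot is not near it.
It also fails if it takes over 200 s, if anything falls off the work surface, if the arm or the gripper's body presses on something with over 40 N, if the wrist force passes 120 N, or if a joint passes its speed limit or range.

ROBOT

A 6-joint arm with a two-finger parallel gripper is mounted at the origin on the work surface. World frame = base frame: x ahead of the robot, y to its left, z up, the work surface at z = 0. Lengths are in m, angles in degrees, forces in N, time in s.
With the tool pointing down it reaches from about 0.35 to 0.875 m from the base axis. Payload 4.2 kg.
Tool frame: the origin (TCP) lies at the very end of the fingers, on their centre line; the grasp point (between the pads) lies 19 mm behind it; z points along the fingers, y is the line along which they close (so a half turn about z gives the same grasp; the last joint's range is limited). The gripper opens to 87 mm and grips with 3 to 60 N. Pads are 19 mm wide; open, the fingers measure 117 mm over their backs; the gripper's body (75 mm by 190 mm) begins 51 mm behind the grasp point.
Start: joints at [-54.912, 22.042, 0.453, 0, -68.411, -14.817], TCP at [0.217, -0.586, 0.223] pointing down, gripper open.
Joint ranges: [-179.83, 179.83], [-69.29, 118.12], [-61.27, 80.66], [-181.25, 117.63], [-171.15, -9.14], [-177.46, 177.46]. Speed limits (degrees/s): [159.86, 159.86, 180, 180, 180, 180].

INTERFACE

Orientations are given as a 3x3 rotation matrix whose columns are the frame's x, y, z axes.
In Python, from station import r gives the robot as it stands.
- The arm moves only by the tool jog_arm, never from a script. Its argument "plan" is text: rows parted by semicolons, each of 7 numbers parted by spaces: the shift along the tool's x, y, z normalised to -1 to 1, where 1 is 0.025 m, then the turn, a rotation vector about the tool's x, y, z normalised to -1 to 1, where 1 is 8 degrees, then the closure, from -1 (fully open) to 1 (shut). A call has exactly 10 rows; each row shifts and turns the commanded pose from where the row before left it, along the tool's axes as they then stand; what a row does not reach is not made up. A row lasts 1/10 s, in which the tool goes at most 50 mm and 8.59 degrees, less where a joint would pass 70% of its speed; a pose out of reach is approached as far as the arm can. A call with a number of a shift or a turn outside -1 to 1 is refused whole. A call with a gripper value outside its range is refused whole. The fingers move at their own pace and stop on an object; the grip force is fixed at half the most. Time passes only in rows, so rows that do not move let the fingers close, or fill a call up. It gives the time, the measured TCP pose, the force, the opening and the grip force at its end, in the units of the state.
- r.sense(): the state, without advancing time (a new reading comes with each control period).
- r.capture(name): name is "side" or "top" or "wrist"; returns (picture, depth): 384x512x3 uint8, red, green, blue; 384x512 float32, m along the optical axis (not along the pixel's ray), 0 where there is no reading.
- r.get_calibration(name): a dict with "mtx" (3x3 intrinsics, pixels), "distortion" ([k1, k2, p1, p2, k3] as OpenCV has them; the pictures are not rectified), "extrinsics" (4x4, takes a point from camera to world coordinates). Camera axes: x right, y up, looking along -z (the intrinsics and any distortion apply to the point x, -y, -z); pixel columns grow to the right and rows downward; lengths in m; the calibration is good to about 2 mm. A picture is of the moment at which its call begins: read the wrist's pose just before it. get_calibration takes no time and is no camera call; for the wrist camera it gives the pose at the moment of the call.
- r.finish_job(): hands the job in; it is judged then, once.
The state is a dict: "time_s": time; "joints": joint angles; "joint_velocities": joint speeds; "effort": joint torques, N m; "tcp_pos": TCP position; "ee_rot": TCP orientation; "wrist_force": force on the tool from outside, world axes, zero at the start; "moment": the same for the moment, N m; "gripper_width": opening from 0.0 (shut) to 1.0 (fully open); "gripper_force": force on a finger pad.
Only numpy, scipy, OpenCV 4.12 (cv2) and the standard library are available. Lean on these libraries where they do the work, as an engineer would, in place of code of your own. Each camera call takes 0.05 s, during which the arm holds its last target. There are 200 camera calls.

## Working session

There is one attempt and no reset: what is moved stays moved. The work goes in short steps, Python scripts to look and compute and a tool call to move; the robot and the scene stay as the last step left them, time stands still between calls to the robot, and variables do not carry over. Pictures are saved under pics/ and viewed, at most 14 in all, crops included, and the job is handed in when it is done.

Besides the shell and the picture viewer there is one more tool, called after "Emit:" as name(argument=value, ...) on one line, values as JSON. jog_arm: Moves the arm, as the interface text tells. Scaled input: -1 to 1 covers 0.025 m each way for a shift and 8 degrees each way for a turn. Its arguments: {"type":"object","properties":{"plan":{"type":"string"}},"required":["plan"]}

```bash
ls; mkdir -p pics; cat > h.py <<'E'
import numpy as np,cv2
from station import r
def snap(n):
    c=r.get_calibration(n); p,d=r.capture(n); return p,d,c
def cloud(d,c):
    h,w=d.shape; K=np.array(c["mtx"],float); D=np.array(c["distortion"],float)
    v,u=np.mgrid[:h,:w]
    q=cv2.undistortPoints(np.stack([u,v],-1).reshape(-1,1,2).astype(float),K,D).reshape(h,w,2)
    P=np.stack([q[...,0]*d,-q[...,1]*d,-d],-1); E=np.array(c["extrinsics"])
    return P@E[:3,:3].T+E[:3,3]
E
python3 - <<'E'
from h import *
for n in("top","side"):
    p,d,c=snap(n); cv2.imwrite(f"pics/{n}0.png",cv2.resize(p[...,::-1],(800,600)))
    np.savez(f"/tmp/{n}.npz",p=p,W=cloud(d,c),d=d); print(n,np.round(c["extrinsics"],3).tolist(),np.round(c["mtx"],1).tolist(),c["distortion"])
s=r.sense();print(s["tcp_pos"],s["ee_rot"],s["time_s"])
E
```

```text
pics
top [[-0.023, 0.992, -0.125, 0.364], [-1.0, -0.024, -0.002, -0.038], [-0.005, 0.125, 0.992, 1.32], [0.0, 0.0, 0.0, 1.0]] [[408.6, 0.0, 260.5], [0.0, 408.6, 193.6], [0.0, 0.0, 1.0]] [-0.08423475  0.          0.          0.          0.        ]
side [[-0.993, 0.077, -0.086, 0.39], [-0.114, -0.572, 0.812, 0.971], [0.013, 0.817, 0.577, 0.808], [0.0, 0.0, 0.0, 1.0]] [[363.3, 0.0, 254.9], [0.0, 363.3, 192.1], [0.0, 0.0, 1.0]] [-0.05790588  0.          0.          0.          0.        ]
[ 0.21635946 -0.5857841   0.22157752] [[-9.38134169e-01 -3.46271199e-01 -7.33254262e-04]
 [-3.46271969e-01  9.38132451e-01  1.79649341e-03]
 [ 6.58156920e-05  1.93925725e-03 -9.99998117e-01]] 0.1
```

View pics/top0.png

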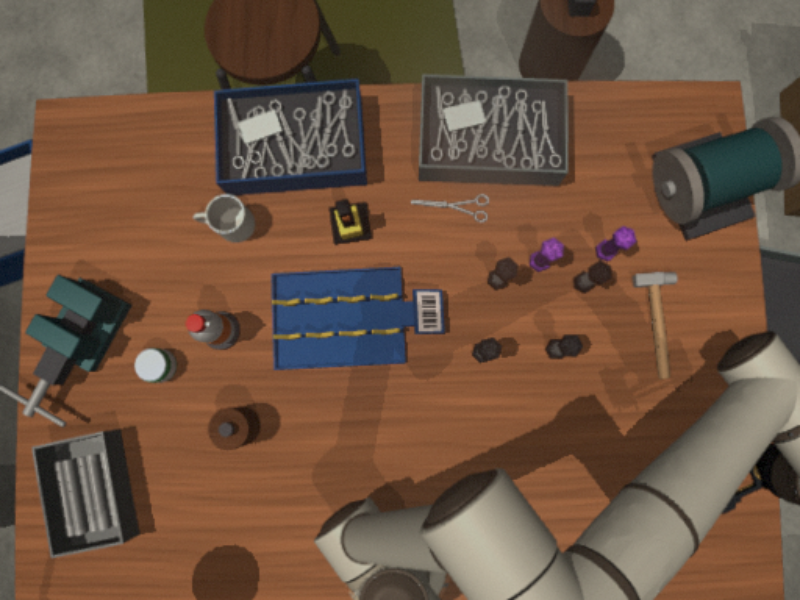

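View pics/side0.png

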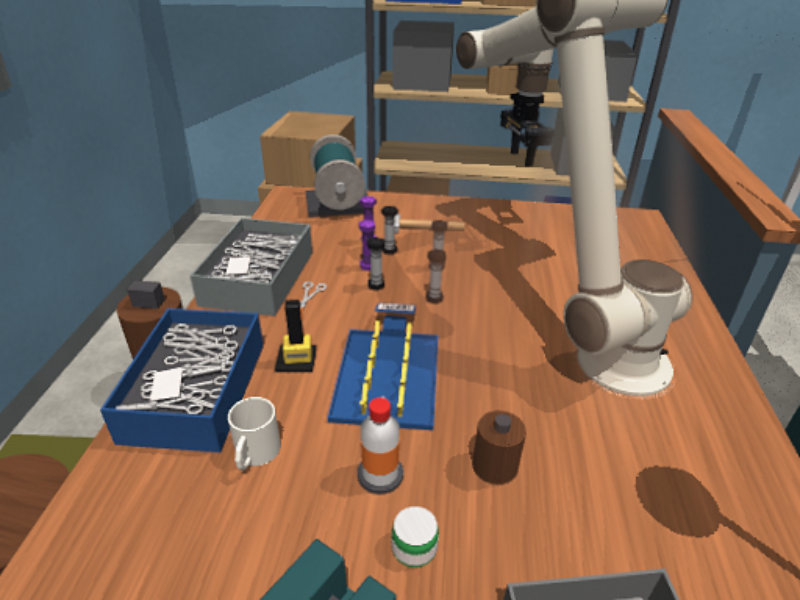

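Top view (800x600 display): black-ended steel handles stand at about (505,272), (597,277), (487,349) and (568,346). Two purple look-alikes are at (550,252) and (620,240) and are to be left alone. The tray is at (340,318), the label at (429,312), the nozzle at (197,323) and the scanner at (347,220). Next I measure them.

```bash
cat > m0.py <<'E'
from h import *
Z=np.load("/tmp/top.npz");p,W=Z["p"],Z["W"];hsv=cv2.cvtColor(p,cv2.COLOR_RGB2HSV);H,S,V=[hsv[...,i].astype(int) for i in range(3)]
x,y,z=W[...,0],W[...,1],W[...,2]
def blobs(m,name,mn=8):
    n,l,st,ce=cv2.connectedComponentsWithStats(m.astype(np.uint8))
    for i in range(1,n):
        if st[i,4]>=mn:
            q=W[l==i]; pts=q[:,:2].astype(np.float32)
            print(name,st[i,4],"px",(ce[i]*1.5625).round(),"mean",q.mean(0).round(3),"min",q.min(0).round(3),"max",q.max(0).round(3),"rect",[np.round(t,3) for t in cv2.minAreaRect(pts)])
reg=(x>0.2)&(x<0.75)&(y>-0.6)&(y<-0.1)
blobs(reg&(z>0.118)&(z<0.15)&(Z["d"]>0),"tall")
blobs((S>120)&(H>95)&(H<125)&(x<0.6)&(x>.3)&(abs(y)<0.35)&(z<0.03),"blue",60)
blobs((S>110)&(H>18)&(H<35)&(V>90)&(z>0.02)&(z<.1)&(x>0.3),"yellow",5)
blobs((S<60)&(V>150)&(z<0.09)&(z>.025)&(x>.35)&(x<.6)&(y>-.3)&(y<0),"white",10)
blobs((S>150)&((H<8)|(H>172))&(z>0.1)&(x>.3),"red",8)
blobs((V<70)&(z>0.1)&(x>.5)&(x<.75)&(abs(y)<.25),"scan",8)
blobs((V<70)&(z>0.005)&(z<.02)&(x>.5)&(x<.75)&(abs(y)<.25),"pad",8)
E
python3 m0.py
python3 - <<'E'
import cv2
p=cv2.imread("pics/top0.png")[215:375,460:650];cv2.imwrite("pics/crop1.png",cv2.resize(p,None,fx=3.5,fy=3.5,interpolation=cv2.INTER_CUBIC))
E
```

```text
tall 210 px [680. 197.] mean [ 0.708 -0.57   0.133] min [ 0.663 -0.598  0.118] max [ 0.75  -0.547  0.15 ] rect [array([ 0.705, -0.571]), array([0.092, 0.022]), np.float64(26.348)]
tall 147 px [624. 237.] mean [ 0.631 -0.455  0.13 ] min [ 0.611 -0.476  0.121] max [ 0.651 -0.434  0.135] rect [array([ 0.631, -0.455]), array([0.04, 0.04]), np.float64(8.065)]
tall 159 px [551. 249.] mean [ 0.611 -0.313  0.13 ] min [ 0.59  -0.333  0.118] max [ 0.633 -0.293  0.136] rect [array([ 0.612, -0.313]), array([0.038, 0.044]), np.float64(78.822)]
tall 170 px [506. 268.] mean [ 0.575 -0.224  0.13 ] min [ 0.553 -0.245  0.119] max [ 0.598 -0.204  0.136] rect [array([ 0.575, -0.225]), array([0.04 , 0.043]), np.float64(16.621)]
tall 175 px [599. 272.] mean [ 0.565 -0.403  0.13 ] min [ 0.543 -0.426  0.119] max [ 0.588 -0.383  0.135] rect [array([ 0.565, -0.403]), array([0.04 , 0.045]), np.float64(24.724)]
tall 167 px [570. 345.] mean [ 0.427 -0.338  0.13 ] min [ 0.408 -0.36   0.12 ] max [ 0.447 -0.319  0.136] rect [array([ 0.427, -0.34 ]), array([0.042, 0.039]), np.float64(86.942)]
tall 170 px [490. 348.]
[... 2201 characters left out ...]
75.364)]
scan 99 px [344. 209.] mean [0.693 0.081 0.146] min [0.679 0.068 0.102] max [0.71  0.095 0.157] rect [array([0.695, 0.081]), array([0.03 , 0.025]), np.float64(16.783)]
scan 146 px [506. 270.] mean [ 0.572 -0.224  0.13 ] min [ 0.553 -0.244  0.114] max [ 0.592 -0.204  0.136] rect [array([ 0.573, -0.224]), array([0.036, 0.041]), np.float64(19.533)]
pad 251 px [353. 225.] mean [0.696 0.075 0.012] min [0.659 0.038 0.005] max [0.744 0.123 0.019] rect [array([0.702, 0.082]), array([0.079, 0.079]), np.float64(7.54)]
pad 51 px [495. 282.] mean [ 0.567 -0.219  0.013] min [ 0.553 -0.243  0.006] max [ 0.592 -0.203  0.02 ] rect [array([ 0.57 , -0.221]), array([0.041, 0.027]), np.float64(46.397)]
```

View pics/crop1.png

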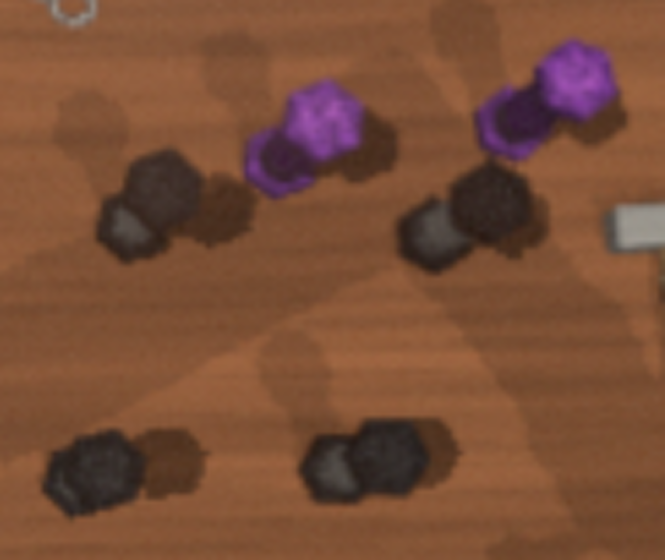

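Crop: four black-ended steel handles and two purple ones, so no handle is absent. The steel targets are the black ones at display px (506,268), (599,272), (570,345) and (490,348). The purple ones at (551,249) and (624,237) are the look-alikes. I start with C, at world (0.427,-0.338).

```bash
cat > mv.py <<'E'
from h import *
from scipy.spatial.transform import Rotation as Ro
def rot(a,b):
    "tool -x at azimuth a, z tilted b deg from down towards a"
    a,b=np.radians([a,b]); z=np.array([np.sin(b)*np.cos(a),np.sin(b)*np.sin(a),-np.cos(b)]); y=np.array([-np.sin(a),np.cos(a),0]); return np.stack([np.cross(y,z),y,z],1)
def G(p,R,back=0.): return np.array(p,float)+R[:,2]*(0.019-back)   # TCP for a grasp point p
def clos(mm): return round(1-2*mm/87,2)
def plan(wps,g0,speed=.024):
    "wps: (pos,R,closure) or int rows to wait at closure"
    s=r.sense(); p=np.array(s["tcp_pos"]);R=np.array(s["ee_rot"]); rows=[]
    for w in wps:
        if len(w)==2: rows+=[np.r_[np.zeros(6),w[1]]]*w[0]; continue
        P,T,g=w; v=np.linalg.norm(P-p); an=Ro.from_matrix(R.T@T).magnitude()
        n=int(max(np.ceil(v/speed),np.ceil(np.degrees(an)/7.5),1))
        for i in range(n):
            k=n-i; dr=Ro.from_matrix(R.T@T).as_rotvec()/k; dp=R.T@((P-p)/k)
            q=np.round(np.r_[dp/.025,np.degrees(dr)/8],2); rows.append(np.r_[q,g])
            p=p+R@(q[:3]*.025); R=R@Ro.from_rotvec(np.radians(q[3:6]*8)).as_matrix()
    while len(rows)%10: rows.append(np.r_[np.zeros(6),rows[-1][6]])
    for i in range(0,len(rows),10): print("; ".join(" ".join(f"{v:g}" for v in q+0.) for q in rows[i:i+10])+"\n")
    print("end",p.round(4))
def st(): 
    s=r.sense(); print(round(s["time_s"],1),np.round(s["tcp_pos"],4),np.round(s["ee_rot"],3).tolist(),np.round(s["joints"],1),np.round(s["wrist_force"],1),s["gripper_width"],s["gripper_force"])
E
python3 - <<'E'
from mv import *
R=rot(50,60); C=[.427,-.338,.077]
plan([(G(C,R,.11),R,-1)],-1)
E
```

```text
-0.72 0.4 0.33 -0.16 -0.61 -0.28 -1; -0.7 0.36 0.4 -0.16 -0.61 -0.28 -1; -0.68 0.33 0.47 -0.16 -0.61 -0.28 -1; -0.65 0.29 0.53 -0.16 -0.61 -0.28 -1; -0.61 0.25 0.59 -0.16 -0.61 -0.28 -1; -0.57 0.22 0.64 -0.16 -0.61 -0.28 -1; -0.52 0.18 0.7 -0.16 -0.61 -0.28 -1; -0.46 0.15 0.74 -0.16 -0.61 -0.28 -1; -0.4 0.11 0.78 -0.16 -0.61 -0.28 -1; -0.34 0.08 0.81 -0.17 -0.61 -0.28 -1

-0.27 0.05 0.84 -0.16 -0.61 -0.29 -1; -0.19 0.03 0.86 -0.17 -0.61 -0.28 -1; 0 0 0 0 0 0 -1; 0 0 0 0 0 0 -1; 0 0 0 0 0 0 -1; 0 0 0 0 0 0 -1; 0 0 0 0 0 0 -1; 0 0 0 0 0 0 -1; 0 0 0 0 0 0 -1; 0 0 0 0 0 0 -1

end [ 0.3763 -0.3984  0.1225]
```

Emit:
jog_arm(plan="-0.72 0.4 0.33 -0.16 -0.61 -0.28 -1; -0.7 0.36 0.4 -0.16 -0.61 -0.28 -1; -0.68 0.33 0.47 -0.16 -0.61 -0.28 -1; -0.65 0.29 0.53 -0.16 -0.61 -0.28 -1; -0.61 0.25 0.59 -0.16 -0.61 -0.28 -1; -0.57 0.22 0.64 -0.16 -0.61 -0.28 -1; -0.52 0.18 0.7 -0.16 -0.61 -0.28 -1; -0.46 0.15 0.74 -0.16 -0.61 -0.28 -1; -0.4 0.11 0.78 -0.16 -0.61 -0.28 -1; -0.34 0.08 0.81 -0.17 -0.61 -0.28 -1")

```text
time_s: 1.1
tcp_pos: [0.3505, -0.4297, 0.1396]
ee_rot: [[-0.469, -0.711, 0.524], [-0.435, 0.703, 0.563], [-0.769, 0.037, -0.639]]
wrist_force: [-0.8, 0.4, 0.1]
gripper_width: 0.998
gripper_force: 0.0
```

```bash
python3 - <<'E'
from mv import *
st()
R=rot(50,60); C=[.427,-.338,.077]
plan([(G(C,R,.11),R,-1),(G(C,R,.04),R,-1)],-1)
E
```

```text
1.1 [ 0.3505 -0.4297  0.1396] [[-0.469, -0.711, 0.524], [-0.435, 0.703, 0.563], [-0.769, 0.037, -0.639]] [-62.5  32.6   4.5 -46.6 -85.8  30.8] [-0.8  0.4  0.1] 0.9981541083295035 0.0
-0.25 0.06 0.84 -0.17 -0.6 -0.27 -1; -0.19 0.03 0.87 -0.16 -0.6 -0.28 -1; 0 0 0.93 0 0 0 -1; 0 0 0.93 0 0 0 -1; 0 0 0.94 0 0 0 -1; 0 0 0 0 0 0 -1; 0 0 0 0 0 0 -1; 0 0 0 0 0 0 -1; 0 0 0 0 0 0 -1; 0 0 0 0 0 0 -1

end [ 0.4155 -0.3519  0.0875]
```

Emit:
jog_arm(plan="-0.25 0.06 0.84 -0.17 -0.6 -0.27 -1; -0.19 0.03 0.87 -0.16 -0.6 -0.28 -1; 0 0 0.93 0 0 0 -1; 0 0 0.93 0 0 0 -1; 0 0 0.94 0 0 0 -1; 0 0 0.6 0 0 0 -1; 0 0 0.5 0 0 0 -1; 0 0 0.5 0 0 0 -1; 0 0 0 0 0 0 -1; 0 0 0 0 0 0 -1")

```text
time_s: 2.1
tcp_pos: [0.4372, -0.3264, 0.0674]
ee_rot: [[-0.325, -0.766, 0.555], [-0.385, 0.643, 0.661], [-0.864, 0.001, -0.504]]
wrist_force: [0.1, 0.6, -0.1]
gripper_width: 1.002
gripper_force: 0.0
```

```bash
python3 - <<'E'
from mv import *
st()
p,d,c=snap("side");cv2.imwrite("pics/s1.png",cv2.resize(p[90:220,180:340][...,::-1],None,fx=4,fy=4,interpolation=cv2.INTER_CUBIC))
R=rot(50,60); C=[.427,-.338,.077]
plan([(G(C,R,0),R,-1)],-1)
E
```

```text
2.1 [ 0.4372 -0.3264  0.0674] [[-0.325, -0.766, 0.555], [-0.385, 0.643, 0.661], [-0.864, 0.001, -0.504]] [-54.9  39.   -1.8 -57.7 -80.8  42.1] [ 0.1  0.6 -0.1] 1.0015376843435932 0.0
-0.02 0.02 0.04 -0.01 -0.03 -0.01 -1; 0 0 0 0 0 0 -1; 0 0 0 0 0 0 -1; 0 0 0 0 0 0 -1; 0 0 0 0 0 0 -1; 0 0 0 0 0 0 -1; 0 0 0 0 0 0 -1; 0 0 0 0 0 0 -1; 0 0 0 0 0 0 -1; 0 0 0 0 0 0 -1

end [ 0.4375 -0.3255  0.0675]
```

View pics/s1.png

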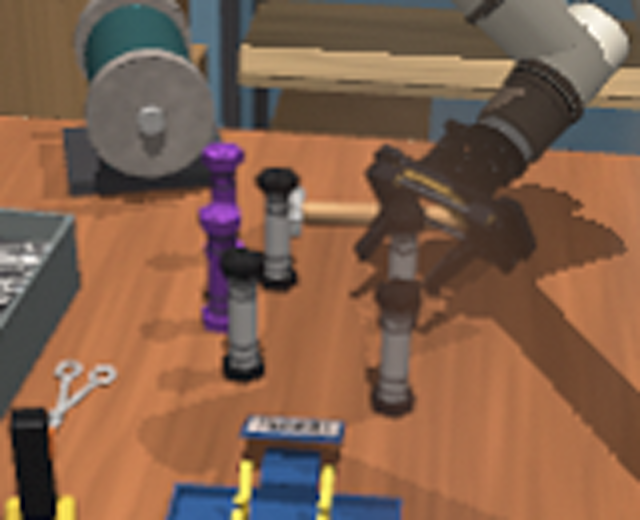

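The side crop shows C at (400,255) between the open fingers. D stands in front at (395,345). Closing now.

Emit:
jog_arm(plan="0 0 0 0 0 0 1; 0 0 0 0 0 0 1; 0 0 0 0 0 0 1; 0 0 0 0 0 0 1; 0 0 0 0 0 0 1; 0 0 0 0 0 0 1; 0 0 0 0 0 0 1; -0.35 0 -0.2 0 0 0 1; -0.7 0 -0.4 0 0 0 1; -0.7 0 -0.4 0 0 0 1")

```text
time_s: 3.15
tcp_pos: [0.4374, -0.3258, 0.1179]
ee_rot: [[-0.326, -0.765, 0.555], [-0.384, 0.644, 0.662], [-0.864, 0.002, -0.504]]
wrist_force: [0.6, -0.6, -2.9]
gripper_width: 0.313
gripper_force: 29.9
```

```bash
cat >> mv.py <<'E'
CR=[np.array([.504,.0115,.047]),np.array([.502,.078,.047]),np.array([.5,.145,.047]),np.array([.498,.211,.047])]
def place(k,off,a=1.8,b=-30,dz=.003):
    "grasp point target: the handle top end lies off to the side the tool leans from (+a side)"
    u=np.array([np.cos(np.radians(a)),np.sin(np.radians(a)),0]); R=rot(a,b); q=CR[k]+u*off+[0,0,dz]; return G(q,R),R
E
python3 - <<'E'
from mv import *
st()
T,R=place(3,.012)
up=np.array([0,0,1])
s=r.sense();p=np.array(s["tcp_pos"])
print(T)
plan([(np.array([.45,-.2,.24]),rot(40,20),1),(np.r_[T[:2],.24],R,1),(np.r_[T[:2],T[2]+.05],R,1)],1)
E
```

```text
3.1 [ 0.4374 -0.3258  0.1179] [[-0.326, -0.765, 0.555], [-0.384, 0.644, 0.662], [-0.864, 0.002, -0.504]] [-54.8  34.5  -0.9 -57.2 -83.5  37.4] [ 0.6 -0.6 -2.9] 0.31255517369449054 29.888742361217737
[0.50049877 0.21107853 0.03354552]
-0.79 0.36 0.14 0.1 0.62 0.12 1; -0.79 0.37 0.07 0.1 0.62 0.12 1; -0.79 0.39 0 0.1 0.62 0.12 1; -0.78 0.4 -0.08 0.1 0.62 0.12 1; -0.76 0.41 -0.15 0.11 0.62 0.12 1; -0.74 0.42 -0.22 0.1 0.62 0.12 1; -0.71 0.43 -0.29 0.11 0.62 0.12 1; -0.68 0.43 -0.36 0.1 0.61 0.12 1; -0.63 0.63 0.23 -0.02 0.33 0.27 1; -0.62 0.65 0.2 -0.02 0.33 0.27 1

-0.6 0.67 0.18 -0.02 0.33 0.27 1; -0.58 0.69 0.15 -0.02 0.33 0.27 1; -0.56 0.72 0.13 -0.02 0.34 0.27 1; -0.54 0.74 0.1 -0.03 0.34 0.27 1; -0.52 0.76 0.08 -0.03 0.33 0.27 1; -0.49 0.77 0.06 -0.02 0.33 0.27 1; -0.47 0.79 0.04 -0.03 0.34 0.27 1; -0.44 0.81 0.02 -0.02 0.33 0.28 1; -0.41 0.83 0.01 -0.03 0.34 0.27 1; -0.37 0.84 -0.01 -0.02 0.33 0.28 1

-0.34 0.86 -0.02 -0.03 0.34 0.27 1; -0.31 0.87 -0.04 -0.02 0.33 0.28 1; -0.27 0.88 -0.05 -0.03 0.34 0.27 1; -0.24 0.89 -0.05 -0.02 0.33 0.28 1; -0.2 0.89 -0.06 -0.03 0.34 0.27 1; -0.16 0.9 -0.07 -0.02 0.33 0.28 1; -0.45 0 0.78 0 0 0 1; -0.45 0 0.77 0 0 0 1; -0.44 0 0.78 0 0 0 1; -0.45 0 0.77 0 0 0 1

-0.44 0 0.78 0 0 0 1; -0.45 0 0.77 0 0 0 1; -0.44 0.01 0.78 0 0 0 1; 0 0 0 0 0 0 1; 0 0 0 0 0 0 1; 0 0 0 0 0 0 1; 0 0 0 0 0 0 1; 0 0 0 0 0 0 1; 0 0 0 0 0 0 1; 0 0 0 0 0 0 1

end [0.5003 0.2112 0.0835]
```

Emit:
jog_arm(plan="-0.79 0.36 0.14 0.1 0.62 0.12 1; -0.79 0.37 0.07 0.1 0.62 0.12 1; -0.79 0.39 0 0.1 0.62 0.12 1; -0.78 0.4 -0.08 0.1 0.62 0.12 1; -0.76 0.41 -0.15 0.11 0.62 0.12 1; -0.74 0.42 -0.22 0.1 0.62 0.12 1; -0.71 0.43 -0.29 0.11 0.62 0.12 1; -0.68 0.43 -0.36 0.1 0.61 0.12 1; -0.63 0.63 0.23 -0.02 0.33 0.27 1; -0.62 0.65 0.2 -0.02 0.33 0.27 1")

```text
time_s: 4.15
tcp_pos: [0.4548, -0.1526, 0.2408]
ee_rot: [[-0.787, -0.587, 0.19], [-0.562, 0.809, 0.17], [-0.254, 0.027, -0.967]]
wrist_force: [0.5, 1.2, -3.2]
gripper_width: 0.311
gripper_force: 29.9
```

Emit:
jog_arm(plan="-0.6 0.67 0.18 -0.02 0.33 0.27 1; -0.58 0.69 0.15 -0.02 0.33 0.27 1; -0.56 0.72 0.13 -0.02 0.34 0.27 1; -0.54 0.74 0.1 -0.03 0.34 0.27 1; -0.52 0.76 0.08 -0.03 0.33 0.27 1; -0.49 0.77 0.06 -0.02 0.33 0.27 1; -0.47 0.79 0.04 -0.03 0.34 0.27 1; -0.44 0.81 0.02 -0.02 0.33 0.28 1; -0.41 0.83 0.01 -0.03 0.34 0.27 1; -0.37 0.84 -0.01 -0.02 0.33 0.28 1")

```text
time_s: 5.15
tcp_pos: [0.4828, 0.0751, 0.24]
ee_rot: [[-0.939, -0.247, -0.24], [-0.256, 0.967, 0.004], [0.231, 0.065, -0.971]]
wrist_force: [0.4, 0.0, -3.2]
gripper_width: 0.311
gripper_force: 29.9
```

```bash
python3 - <<'E'
from mv import *
st()
T,R=place(3,.012)
plan([(np.r_[T[:2],.22],R,1),(np.r_[T[:2],T[2]+.045],R,1)],1)
E
```

```text
5.2 [0.4828 0.0751 0.24  ] [[-0.939, -0.247, -0.24], [-0.256, 0.967, 0.004], [0.231, 0.065, -0.971]] [ 24.   15.5  -5.7  -5.9 -81.5 -97.7] [ 0.4  0.  -3.2] 0.31104211069965493 29.92685940116644
-0.37 0.84 0.1 -0.02 0.34 0.27 1; -0.35 0.85 0.09 -0.03 0.33 0.27 1; -0.32 0.86 0.08 -0.02 0.34 0.27 1; -0.29 0.88 0.07 -0.03 0.33 0.27 1; -0.26 0.88 0.06 -0.03 0.34 0.28 1; -0.22 0.9 0.05 -0.02 0.33 0.27 1; -0.47 0 0.82 0 0 0 1; -0.47 0 0.82 0 0 0 1; -0.47 0 0.81 0 0 0 1; -0.47 0 0.82 0 0 0 1

-0.47 0 0.81 0 0 0 1; -0.47 0 0.82 0 0 0 1; 0 0 0 0 0 0 1; 0 0 0 0 0 0 1; 0 0 0 0 0 0 1; 0 0 0 0 0 0 1; 0 0 0 0 0 0 1; 0 0 0 0 0 0 1; 0 0 0 0 0 0 1; 0 0 0 0 0 0 1

end [0.5004 0.2112 0.0786]
```

Emit:
jog_arm(plan="-0.37 0.84 0.1 -0.02 0.34 0.27 1; -0.35 0.85 0.09 -0.03 0.33 0.27 1; -0.32 0.86 0.08 -0.02 0.34 0.27 1; -0.29 0.88 0.07 -0.03 0.33 0.27 1; -0.26 0.88 0.06 -0.03 0.34 0.28 1; -0.22 0.9 0.05 -0.02 0.33 0.27 1; -0.47 0 0.82 0 0 0 1; -0.47 0 0.82 0 0 0 1; 0 0 0 0 0 0 1; 0 0 0 0 0 0 1")

```text
time_s: 6.15
tcp_pos: [0.5008, 0.2099, 0.1729]
ee_rot: [[-0.867, -0.034, -0.498], [-0.029, 0.999, -0.017], [0.498, -0.0, -0.867]]
wrist_force: [0.3, -0.0, -2.0]
gripper_width: 0.313
gripper_force: 29.9
```

```bash
python3 - <<'E'
from mv import *
st()
for n in("side","top"):
    p,d,c=snap(n);np.savez(f"/tmp/{n}.npz",p=p,W=cloud(d,c),d=d)
    if n=="side": cv2.imwrite("pics/s2.png",cv2.resize(p[120:320,160:360][...,::-1],None,fx=3,fy=3,interpolation=cv2.INTER_CUBIC))
W=np.load("/tmp/top.npz")["W"];S=np.load("/tmp/side.npz")
hsv=cv2.cvtColor(S["p"],cv2.COLOR_RGB2HSV);m=(hsv[...,1]>150)&((hsv[...,0]<5)|(hsv[...,0]>174))&(S["W"][...,2]>.14)&(S["W"][...,2]<.2)
q=S["W"][m];print("red",q.min(0),q.max(0),len(q))
T,R=place(3,.012)
plan([(T,R,1)],1,.02)
E
```

```text
6.2 [0.5008 0.2099 0.1729] [[-0.867, -0.034, -0.498], [-0.029, 0.999, -0.017], [0.498, -0.0, -0.867]] [  31.2   31.8    8.6  -14.1  -93.3 -116.8] [ 0.3 -0.  -2. ] 0.3132887659404274 29.933224925771356
red [0.46659418 0.34518497 0.15077315] [0.49834227 0.37428598 0.17638428] 170
-0.34 0 0.61 0 0 0 1; -0.34 0 0.61 0 0.01 0 1; -0.35 0.01 0.61 0 0 0 1; -0.35 0 0.61 0 0.01 0 1; -0.34 0.01 0.62 0 0 0 1; -0.35 0 0.61 0 0.01 0.01 1; -0.35 0.01 0.62 0 0 0 1; -0.34 0 0.61 0 0.01 0.01 1; 0 0 0 0 0 0 1; 0 0 0 0 0 0 1

end [0.5005 0.211  0.0336]
```

View pics/s2.png

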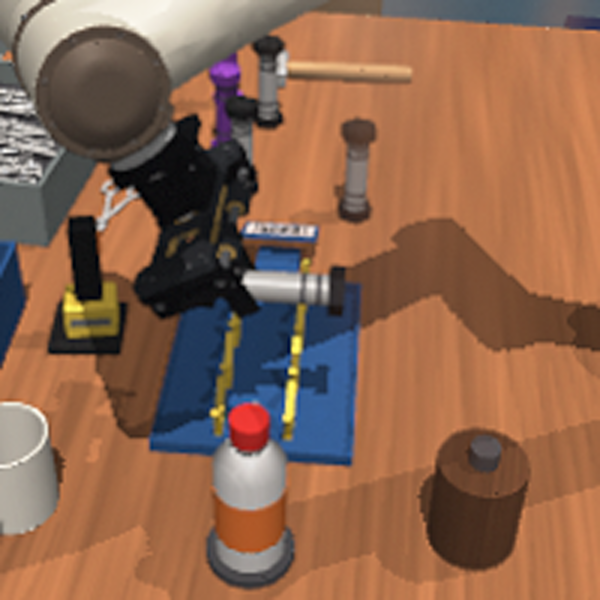

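The side crop shows handle C held level at (300,288), in line with the tray's saddles. Lowering it.

Emit:
jog_arm(plan="-0.34 0 0.61 0 0 0 1; -0.34 0 0.61 0 0.01 0 1; -0.35 0.01 0.61 0 0 0 1; -0.35 0 0.61 0 0.01 0 1; -0.34 0.01 0.62 0 0 0 1; -0.35 0 0.61 0 0.01 0.01 1; -0.35 0.01 0.62 0 0 0 1; -0.34 0 0.61 0 0.01 0.01 1; 0 0 0 0 0 0 1; 0 0 0 0 0 0 1")

```text
time_s: 7.25
tcp_pos: [0.4995, 0.2083, 0.0343]
ee_rot: [[-0.863, -0.032, -0.504], [-0.025, 0.999, -0.02], [0.504, -0.005, -0.864]]
wrist_force: [-1.5, -7.2, 2.7]
gripper_width: 0.311
gripper_force: 35.7
```

Emit:
jog_arm(plan="-0.04 0 0.07 0 0 0 1; 0 0 0 0 0 0 0.2; 0 0 0 0 0 0 0; 0 0 0 0 0 0 -0.1; 0 0 0 0 0 0 -0.15; 0 0 0 0 0 0 -0.15; 0 0 0 0 0 0 -0.15; 0 0 -0.3 0 0 0 -0.15; 0.2 0 -0.7 0 0 0 -0.15; 0.3 0 -0.8 0 0 0 -0.15")

```text
time_s: 8.25
tcp_pos: [0.5114, 0.2109, 0.0753]
ee_rot: [[-0.863, -0.031, -0.503], [-0.026, 1.0, -0.018], [0.504, -0.002, -0.864]]
wrist_force: [0.2, -0.1, -0.0]
gripper_width: 0.574
gripper_force: 0.0
```

```bash
python3 - <<'E'
from mv import *
st()
p,d,c=snap("side");cv2.imwrite("pics/s3.png",cv2.resize(p[180:340,180:340][...,::-1],None,fx=3.5,fy=3.5,interpolation=cv2.INTER_CUBIC))
R=rot(66,60); D=[.424,-.187,.077]
plan([(np.array([.5,.2,.22]),rot(1.8,-20),-.15),(np.array([.45,.1,.24]),rot(5,0),-.15),(np.array([.33,-.29,.22]),rot(60,30),-1),(G(D,R,.11),R,-1)],1)
E
```

```text
8.2 [0.5114 0.2109 0.0753] [[-0.863, -0.031, -0.503], [-0.026, 1.0, -0.018], [0.504, -0.002, -0.864]] [  30.8   38.4    5.2  -14.1  -84.1 -114.1] [ 0.2 -0.1 -0. ] 0.5742521752015952 0.0
0.55 -0.07 -0.77 0 -0.2 0 -0.15; 0.53 -0.07 -0.78 0 -0.21 0 -0.15; 0.5 -0.08 -0.8 0 -0.2 0 -0.15; 0.48 -0.07 -0.81 0 -0.21 0 -0.15; 0.46 -0.08 -0.82 0 -0.2 0 -0.15; 0.44 -0.07 -0.83 0 -0.21 0.01 -0.15; 0.45 -0.79 -0.01 0.01 -0.5 -0.08 -0.15; 0.46 -0.78 -0.04 0.01 -0.5 -0.08 -0.15; 0.47 -0.78 -0.07 0.02 -0.5 -0.08 -0.15; 0.47 -0.77 -0.09 0.01 -0.5 -0.08 -0.15

0.47 -0.77 -0.13 0.02 -0.5 -0.08 -0.15; 0.34 -0.84 0.04 -0.1 -0.19 -0.37 -1; 0.39 -0.82 0.02 -0.1 -0.19 -0.37 -1; 0.43 -0.8 0 -0.1 -0.19 -0.37 -1; 0.47 -0.78 -0.02 -0.1 -0.19 -0.37 -1; 0.51 -0.75 -0.05 -0.1 -0.19 -0.37 -1; 0.54 -0.72 -0.07 -0.1 -0.19 -0.37 -1; 0.58 -0.69 -0.09 -0.1 -0.19 -0.37 -1; 0.61 -0.66 -0.12 -0.1 -0.19 -0.37 -1; 0.64 -0.63 -0.14 -0.1 -0.19 -0.38 -1

0.67 -0.59 -0.17 -0.1 -0.19 -0.37 -1; 0.69 -0.55 -0.2 -0.1 -0.19 -0.38 -1; 0.71 -0.52 -0.22 -0.1 -0.19 -0.37 -1; 0.73 -0.47 -0.25 -0.1 -0.19 -0.38 -1; 0.75 -0.43 -0.28 -0.1 -0.2 -0.37 -1; 0.77 -0.39 -0.3 -0.1 -0.19 -0.38 -1; 0.78 -0.34 -0.33 -0.1 -0.2 -0.37 -1; 0.78 -0.3 -0.35 -0.1 -0.19 -0.38 -1; 0.79 -0.25 -0.38 -0.1 -0.2 -0.37 -1; -0.01 -0.31 0.91 -0.11 -0.75 -0.11 -1

0.09 -0.32 0.9 -0.11 -0.75 -0.11 -1; 0.18 -0.33 0.88 -0.1 -0.75 -0.11 -1; 0.28 -0.34 0.85 -0.11 -0.75 -0.11 -1; 0.38 -0.34 0.8 -0.1 -0.74 -0.1 -1; 0 0 0 0 0 0 -1; 0 0 0 0 0 0 -1; 0 0 0 0 0 0 -1; 0 0 0 0 0 0 -1; 0 0 0 0 0 0 -1; 0 0 0 0 0 0 -1

end [ 0.3919 -0.2591  0.1225]
```

View pics/s3.png

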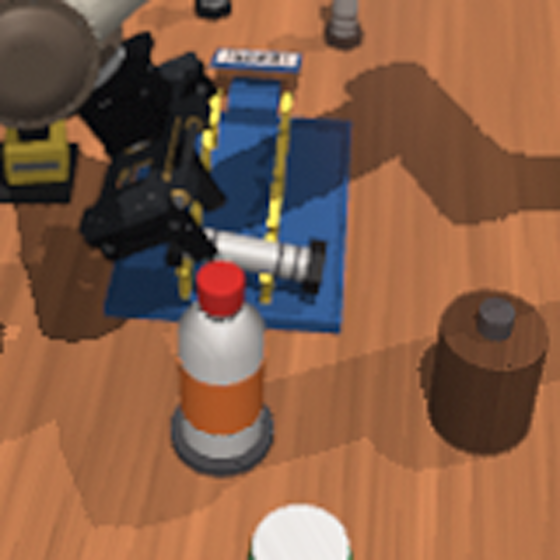

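The crop shows handle C lying in the last cradle at (265,255), in both saddles. On to D.

Emit:
jog_arm(plan="0.55 -0.07 -0.77 0 -0.2 0 -0.15; 0.53 -0.07 -0.78 0 -0.21 0 -0.15; 0.5 -0.08 -0.8 0 -0.2 0 -0.15; 0.48 -0.07 -0.81 0 -0.21 0 -0.15; 0.46 -0.08 -0.82 0 -0.2 0 -0.15; 0.44 -0.07 -0.83 0 -0.21 0.01 -0.15; 0.45 -0.79 -0.01 0.01 -0.5 -0.08 -0.15; 0.46 -0.78 -0.04 0.01 -0.5 -0.08 -0.15; 0.47 -0.78 -0.07 0.02 -0.5 -0.08 -0.15; 0.47 -0.77 -0.09 0.01 -0.5 -0.08 -0.15")

```text
time_s: 9.3
tcp_pos: [0.4581, 0.1192, 0.2332]
ee_rot: [[-0.995, -0.076, -0.071], [-0.076, 0.997, -0.004], [0.071, 0.002, -0.997]]
wrist_force: [1.2, 0.1, 0.4]
gripper_width: 0.577
gripper_force: 0.0
```

Emit:
jog_arm(plan="0.47 -0.77 -0.13 0.02 -0.5 -0.08 -0.15; 0.34 -0.84 0.04 -0.1 -0.19 -0.37 -1; 0.39 -0.82 0.02 -0.1 -0.19 -0.37 -1; 0.43 -0.8 0 -0.1 -0.19 -0.37 -1; 0.47 -0.78 -0.02 -0.1 -0.19 -0.37 -1; 0.51 -0.75 -0.05 -0.1 -0.19 -0.37 -1; 0.54 -0.72 -0.07 -0.1 -0.19 -0.37 -1; 0.58 -0.69 -0.09 -0.1 -0.19 -0.37 -1; 0.61 -0.66 -0.12 -0.1 -0.19 -0.37 -1; 0.64 -0.63 -0.14 -0.1 -0.19 -0.38 -1")

```text
time_s: 10.3
tcp_pos: [0.3871, -0.0957, 0.228]
ee_rot: [[-0.825, -0.536, 0.18], [-0.505, 0.842, 0.189], [-0.253, 0.065, -0.965]]
wrist_force: [0.4, -0.4, 0.2]
gripper_width: 0.997
gripper_force: 0.0
```

Emit:
jog_arm(plan="0.67 -0.59 -0.17 -0.1 -0.19 -0.37 -1; 0.69 -0.55 -0.2 -0.1 -0.19 -0.38 -1; 0.71 -0.52 -0.22 -0.1 -0.19 -0.37 -1; 0.73 -0.47 -0.25 -0.1 -0.19 -0.38 -1; 0.75 -0.43 -0.28 -0.1 -0.2 -0.37 -1; 0.77 -0.39 -0.3 -0.1 -0.19 -0.38 -1; 0.78 -0.34 -0.33 -0.1 -0.2 -0.37 -1; 0.78 -0.3 -0.35 -0.1 -0.19 -0.38 -1; 0.79 -0.25 -0.38 -0.1 -0.2 -0.37 -1; 0 0 0 0 0 0 -1")

```text
time_s: 11.3
tcp_pos: [0.327, -0.2931, 0.2171]
ee_rot: [[-0.44, -0.864, 0.245], [-0.749, 0.504, 0.431], [-0.496, 0.006, -0.868]]
wrist_force: [-0.2, 0.6, 0.3]
gripper_width: 1.002
gripper_force: 0.0
```

```bash
cat > look.py <<'E'
from mv import *
def blobs(W,m,name,mn):
    n,l,s,ce=cv2.connectedComponentsWithStats(m.astype(np.uint8))
    for i in range(1,n):
        q=W[l==i]
        if s[i,4]>=mn: c=cv2.minAreaRect(q[:,:2].astype(np.float32)); print(name,s[i,4],"med",np.median(q,0).round(3),"ext",q.min(0).round(3),q.max(0).round(3),"rect",np.round(c[0],3),np.round(c[1],3),round(c[2],1))
def look():
    p,d,c=snap("top"); W=cloud(d,c); x,y,z=W[...,0],W[...,1],W[...,2]; np.savez("/tmp/top.npz",p=p,W=W,d=d)
    blobs(W,(x>.3)&(x<.75)&(y>-.6)&(y<-.1)&(z>.118)&(z<.142),"tall",60)
    sat=cv2.cvtColor(p,cv2.COLOR_RGB2HSV)[...,1]
    blobs(W,(x>.38)&(x<.62)&(y>-.04)&(y<.28)&(z>.05)&(z<.075)&(sat<110),"lying",40)
E
python3 - <<'E'
from look import *
st(); look()
R=rot(66,60); D=[.424,-.187,.077]
plan([(G(D,R,.11),R,-1),(G(D,R,0),R,-1)],1)
E
```

```text
11.3 [ 0.327  -0.2931  0.2171] [[-0.44, -0.864, 0.245], [-0.749, 0.504, 0.431], [-0.496, 0.006, -0.868]] [-43.   11.5 -10.5 -29.6 -77.4  21.7] [-0.2  0.6  0.3] 1.0024900408441757 0.0
tall 164 med [ 0.716 -0.57   0.129] ext [ 0.664 -0.6    0.118] [ 0.75  -0.547  0.142] rect [ 0.704 -0.571] [0.091 0.02 ] 26.4
tall 151 med [ 0.63  -0.455  0.13 ] ext [ 0.612 -0.476  0.119] [ 0.652 -0.435  0.135] rect [ 0.632 -0.455] [0.04  0.039] 5.1
tall 160 med [ 0.611 -0.313  0.13 ] ext [ 0.589 -0.332  0.118] [ 0.633 -0.293  0.136] rect [ 0.611 -0.313] [0.04  0.041] 21.2
tall 168 med [ 0.574 -0.225  0.13 ] ext [ 0.554 -0.246  0.12 ] [ 0.598 -0.204  0.137] rect [ 0.575 -0.225] [0.044 0.04 ] 48.1
tall 171 med [ 0.564 -0.403  0.13 ] ext [ 0.543 -0.425  0.121] [ 0.588 -0.382  0.136] rect [ 0.565 -0.404] [0.04  0.045] 24.8
lying 379 med [0.477 0.206 0.062] ext [0.415 0.188 0.05 ] [0.546 0.231 0.075] rect [0.48  0.209] [0.13  0.043] 0.4
-0.05 -0.32 0.9 -0.11 -0.76 -0.12 -1; 0.05 -0.34 0.89 -0.1 -0.75 -0.12 -1; 0.16 -0.34 0.88 -0.11 -0.76 -0.12 -1; 0.25 -0.36 0.85 -0.1 -0.75 -0.12 -1; 0.34 -0.36 0.81 -0.11 -0.76 -0.11 -1; 0 0 0.88 0 0 0 -1; 0 0 0.88 0 0 0 -1; 0 0 0.88 0 0 0 -1; 0 0 0.88 0 0 0 -1; 0.01 0 0.88 0 0 0 -1

end [ 0.4306 -0.1721  0.0675]
```

```bash
python3 - <<'E'
from look import *
Z=np.load("/tmp/top.npz");W=Z["W"];p=Z["p"]
m=(abs(W[...,1]-.209)<.008)&(W[...,0]>.38)&(W[...,0]<.62)
q=W[m];q=q[np.argsort(q[:,0])]
for a in np.arange(.4,.6,.008):
    s=q[(q[:,0]>=a)&(q[:,0]<a+.008)]
    if len(s): print(round(a,3),s[:,2].max().round(3),np.median(s[:,2]).round(3))
cv2.imwrite("pics/t3.png",cv2.resize(p[160:250,165:295][...,::-1],None,fx=6,fy=6,interpolation=cv2.INTER_CUBIC))
E
```

```text
0.4 0.016 0.005
0.408 0.064 0.004
0.416 0.066 0.061
0.424 0.066 0.06
0.432 0.061 0.057
0.44 0.063 0.059
0.448 0.063 0.058
0.456 0.065 0.06
0.464 0.066 0.063
0.472 0.068 0.062
0.48 0.067 0.064
0.488 0.069 0.065
0.496 0.07 0.065
0.504 0.072 0.068
0.512 0.073 0.07
0.52 0.074 0.069
0.528 0.083 0.074
0.536 0.084 0.08
0.552 0.007 0.005
0.56 0.008 0.004
0.568 0.008 0.005
0.576 0.01 0.007
0.584 0.008 0.005
0.592 0.019 0.011
```

View pics/t3.png

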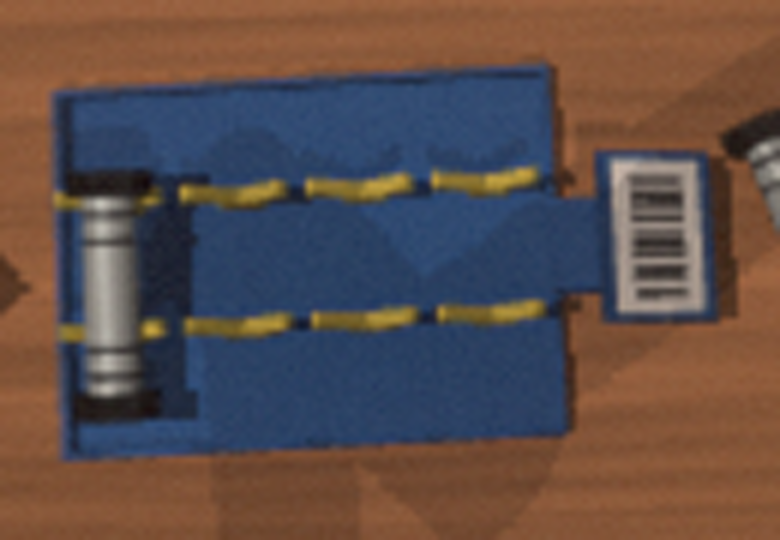

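```bash
python3 - <<'E'
from look import *
S=np.load("/tmp/side.npz");W=S["W"];m=(W[...,2]>.16)&(W[...,2]<.23)&(abs(W[...,1]-.21)<.03)&(W[...,0]<.5)&(W[...,0]>.38)
q=W[m];print(len(q),np.sort(q[:,0])[:10].round(3),q.mean(0))
p=np.load("/tmp/top.npz")["p"]
cv2.imwrite("pics/t4.png",cv2.resize(p[120:300,230:450][...,::-1],None,fx=3.3,fy=3.3,interpolation=cv2.INTER_CUBIC))
E
```

```text
369 [0.417 0.418 0.418 0.418 0.418 0.418 0.419 0.419 0.419 0.419] [0.45700962 0.21962937 0.19611041]
```

View pics/t4.png

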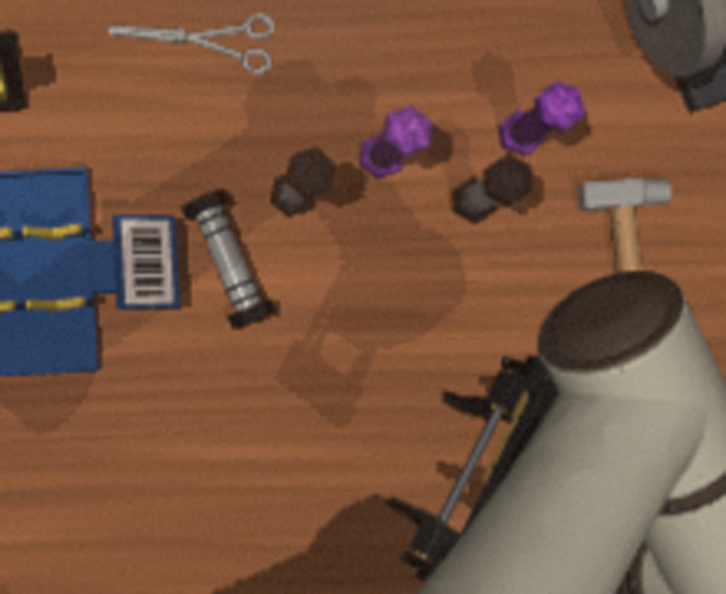

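D was knocked over, probably by the carried handle. It now lies beside the label at crop (228,258). That knock also shifted C in the grip, so C's far block sits on the saddle and I must regrip it. First I pick up D from above.

```bash
cat >> look.py <<'E'
def lying(W,m):
    "axis fit of the largest lying blob: centre, axis azimuth, extents"
    n,l,s,ce=cv2.connectedComponentsWithStats(m.astype(np.uint8)); i=1+np.argmax(s[1:,4]); q=W[l==i]
    c,wh,an=cv2.minAreaRect(q[:,:2].astype(np.float32)); az=an if wh[0]>wh[1] else an+90
    az=(az+90)%180-90; u=np.array([np.cos(np.radians(az)),np.sin(np.radians(az))]); t=(q[:,:2]-c)@u
    print("lying",s[i,4],np.round(c,4),np.round(wh,3),"az",round(az,1),"z",[np.percentile(q[abs(t-k)<.012][:,2],90).round(3) for k in(-.055,-.03,0,.03,.055)])
    return np.array(c),az
E
python3 - <<'E'
from look import *
W=np.load("/tmp/top.npz")["W"];x,y,z=np.moveaxis(W,-1,0)
c,az=lying(W,(x>.35)&(x<.65)&(y>-.2)&(y<-.112)&(z>.012)&(z<.08))
u=np.array([np.cos(np.radians(az)),np.sin(np.radians(az))])
g=c-u*.012; print(g)
R=rot(az,0); T=G(np.r_[g,.028],R)
plan([(np.array([.40,-.24,.2]),rot(az,0),-.15),(np.r_[T[:2],.14],R,-.15),(T,R,-.15)],1)
E
```

```text
lying 414 [ 0.5109 -0.1574] [0.13  0.046] az 20.8 z [np.float64(0.041), np.float64(0.036), np.float64(0.035), np.float64(0.036), np.float64(0.042)]
[ 0.4997166  -0.16166607]
-0.35 -0.21 0.32 0.19 0.51 0.68 -0.15; -0.4 -0.17 0.29 0.19 0.51 0.68 -0.15; -0.43 -0.12 0.27 0.19 0.51 0.68 -0.15; -0.45 -0.07 0.24 0.18 0.51 0.68 -0.15; -0.48 -0.02 0.21 0.19 0.51 0.68 -0.15; -0.49 0.02 0.17 0.18 0.5 0.67 -0.15; -0.49 0.08 0.14 0.19 0.51 0.68 -0.15; -0.81 0.25 0.4 0 0 0 -0.15; -0.81 0.25 0.4 0 0 0 -0.15; -0.81 0.25 0.4 0 0 0 -0.15

-0.8 0.26 0.4 0 0 0 -0.15; -0.81 0.25 0.4 0 0 0 -0.15; -0.8 0.26 0.39 0 0 0 -0.15; 0 0 0.87 0 0 0 -0.15; 0 0 0.87 0 0 0 -0.15; 0 0 0.88 0 0 0 -0.15; 0 0 0.87 0 0 0 -0.15; 0 0 0.88 0 0 0 -0.15; 0 0 0.87 0 0 0 -0.15; 0 0 0 0 0 0 -0.15

end [ 0.4996 -0.1617  0.0091]
```

```bash
python3 - <<'E'
from look import *
c=np.array([.5109,-.1574]);az=20.8
u=np.array([np.cos(np.radians(az)),np.sin(np.radians(az))])
g=c-u*.014
R=rot(az,25); T=G(np.r_[g,.027],R)
plan([(np.r_[T[:2],.13],R,-.2),(T,R,-.2)],1)
E
```

```text
-0.54 -0.35 0.71 0.23 0.06 0.43 -0.2; -0.56 -0.3 0.71 0.23 0.06 0.43 -0.2; -0.58 -0.24 0.72 0.23 0.05 0.43 -0.2; -0.6 -0.18 0.72 0.23 0.06 0.43 -0.2; -0.62 -0.12 0.72 0.23 0.05 0.43 -0.2; -0.63 -0.06 0.71 0.23 0.06 0.43 -0.2; -0.63 0 0.71 0.22 0.05 0.43 -0.2; -0.64 0.06 0.71 0.23 0.06 0.43 -0.2; -0.63 0.12 0.7 0.22 0.05 0.43 -0.2; -0.63 0.18 0.68 0.23 0.06 0.43 -0.2

0.34 0 0.73 0 0 0 -0.2; 0.34 0 0.73 0 0 0 -0.2; 0.34 0 0.73 0 0 0 -0.2; 0.34 0 0.72 0 0 0 -0.2; 0.34 0 0.73 0 0 0 -0.2; 0.33 0.01 0.72 0 0 0 -0.2; 0 0 0 0 0 0 -0.2; 0 0 0 0 0 0 -0.2; 0 0 0 0 0 0 -0.2; 0 0 0 0 0 0 -0.2

end [ 0.5053 -0.1595  0.0098]
```

Emit:
jog_arm(plan="-0.54 -0.35 0.71 0.23 0.06 0.43 -0.2; -0.56 -0.3 0.71 0.23 0.06 0.43 -0.2; -0.58 -0.24 0.72 0.23 0.05 0.43 -0.2; -0.6 -0.18 0.72 0.23 0.06 0.43 -0.2; -0.62 -0.12 0.72 0.23 0.05 0.43 -0.2; -0.63 -0.06 0.71 0.23 0.06 0.43 -0.2; -0.63 0 0.71 0.22 0.05 0.43 -0.2; -0.64 0.06 0.71 0.23 0.06 0.43 -0.2; -0.63 0.12 0.7 0.22 0.05 0.43 -0.2; -0.63 0.18 0.68 0.23 0.06 0.43 -0.2")

```text
time_s: 12.35
tcp_pos: [0.5061, -0.156, 0.1315]
ee_rot: [[-0.845, -0.356, 0.398], [-0.323, 0.934, 0.15], [-0.425, -0.002, -0.905]]
wrist_force: [-0.0, -0.4, -0.8]
gripper_width: 0.599
gripper_force: 0.0
```

```bash
python3 - <<'E'
from look import *
st();c=np.array([.5109,-.1574]);az=20.8
u=np.array([np.cos(np.radians(az)),np.sin(np.radians(az))])
g=c-u*.014
R=rot(az,25); T=G(np.r_[g,.027],R)
plan([(T,R,-.2)],1)
E
```

```text
12.3 [ 0.5061 -0.156   0.1315] [[-0.845, -0.356, 0.398], [-0.323, 0.934, 0.15], [-0.425, -0.002, -0.905]] [ -7.8  11.3 -26.2 -22.5 -32.  -44.2] [-0.  -0.4 -0.8] 0.599449378911312 0.0
0.36 -0.02 0.73 0 0 0 -0.2; 0.36 -0.02 0.73 0 0 0 -0.2; 0.36 -0.02 0.73 0 0.01 0 -0.2; 0.35 -0.02 0.73 0 0 0.01 -0.2; 0.35 -0.01 0.73 0 0.01 0 -0.2; 0.36 -0.02 0.73 -0.01 0 0.01 -0.2; 0 0 0 0 0 0 -0.2; 0 0 0 0 0 0 -0.2; 0 0 0 0 0 0 -0.2; 0 0 0 0 0 0 -0.2

end [ 0.5053 -0.1595  0.0097]
```

Emit:
jog_arm(plan="0.36 -0.02 0.73 0 0 0 -0.2; 0.36 -0.02 0.73 0 0 0 -0.2; 0.36 -0.02 0.73 0 0.01 0 -0.2; 0.35 -0.02 0.73 0 0 0.01 -0.2; 0.35 -0.01 0.73 0 0.01 0 -0.2; 0.36 -0.02 0.73 -0.01 0 0.01 -0.2; 0 0 0 0 0 0 -0.2; 0 0 0 0 0 0 1; 0 0 0 0 0 0 1; 0 0 0 0 0 0 1")

```text
time_s: 13.35
tcp_pos: [0.5048, -0.161, 0.0102]
ee_rot: [[-0.846, -0.357, 0.395], [-0.324, 0.934, 0.15], [-0.423, -0.0, -0.906]]
wrist_force: [0.0, -0.1, 0.9]
gripper_width: 0.411
gripper_force: 0.0
```

Emit:
jog_arm(plan="0 0 0 0 0 0 1; 0 0 0 0 0 0 1; 0 0 0 0 0 0 1; -0.2 0 -0.4 0 0 0 1; -0.34 0 -0.72 0 0 0 1; -0.34 0 -0.72 0 0 0 1; -0.34 0 -0.72 0 0 0 1; -0.34 0 -0.72 0 0 0 1; -0.34 0 -0.72 0 0 0 1; 0 0 0 0 0 0 1")

```text
time_s: 14.35
tcp_pos: [0.5059, -0.1611, 0.1216]
ee_rot: [[-0.846, -0.357, 0.396], [-0.324, 0.934, 0.15], [-0.424, -0.002, -0.906]]
wrist_force: [0.1, -0.3, -3.1]
gripper_width: 0.311
gripper_force: 30.0
```

```bash
python3 - <<'E'
from look import *
st()
W=snap("side");d=W[1];W=cloud(W[1],W[2])
T,R=place(0,-.014,1.8,25); T=T-[0,.001,0]
plan([(np.r_[T[:2],.12],R,1),(T+[0,0,.02],R,1),(T,R,1)],1)
E
```

```text
14.3 [ 0.5059 -0.1611  0.1216] [[-0.846, -0.357, 0.396], [-0.324, 0.934, 0.15], [-0.424, -0.002, -0.906]] [ -8.7  12.4 -26.2 -23.5 -31.4 -42.3] [ 0.1 -0.3 -3.1] 0.3110625068366247 29.99932497739792
-0.25 0.81 0.11 0.13 0 0.27 1; -0.22 0.82 0.1 0.13 0 0.27 1; -0.18 0.83 0.09 0.13 0 0.27 1; -0.15 0.84 0.07 0.12 0 0.27 1; -0.12 0.85 0.06 0.13 0 0.27 1; -0.09 0.85 0.04 0.12 0 0.27 1; -0.06 0.85 0.02 0.13 0 0.27 1; -0.03 0.86 0.01 0.12 -0.01 0.27 1; 0.38 0 0.81 0 0 0 1; 0.38 0 0.81 0 0 0 1

0.37 0 0.82 0 0 0 1; 0.34 0 0.72 0 0 0 1; 0 0 0 0 0 0 1; 0 0 0 0 0 0 1; 0 0 0 0 0 0 1; 0 0 0 0 0 0 1; 0 0 0 0 0 0 1; 0 0 0 0 0 0 1; 0 0 0 0 0 0 1; 0 0 0 0 0 0 1

end [0.4981 0.0104 0.0329]
```

Emit:
jog_arm(plan="-0.25 0.81 0.11 0.13 0 0.27 1; -0.22 0.82 0.1 0.13 0 0.27 1; -0.18 0.83 0.09 0.13 0 0.27 1; -0.15 0.84 0.07 0.12 0 0.27 1; -0.12 0.85 0.06 0.13 0 0.27 1; -0.09 0.85 0.04 0.12 0 0.27 1; -0.06 0.85 0.02 0.13 0 0.27 1; -0.03 0.86 0.01 0.12 -0.01 0.27 1; 0 0 0 0 0 0 1; 0 0 0 0 0 0 1")

```text
time_s: 15.4
tcp_pos: [0.4989, -0.0208, 0.127]
ee_rot: [[-0.912, -0.072, 0.405], [-0.067, 0.997, 0.026], [-0.405, -0.003, -0.914]]
wrist_force: [0.0, 0.3, -3.8]
gripper_width: 0.314
gripper_force: 30.0
```

```bash
python3 - <<'E'
from look import *
st()
p,d,c=snap("side");W=cloud(d,c);x,y,z=np.moveaxis(W,-1,0)
sat=cv2.cvtColor(p,cv2.COLOR_RGB2HSV)[...,1]
m=(z>.1)&(z<.17)&(abs(y-.01)<.03)&(x<.62)&(x>.4)&(sat<110)
n,l,s,ce=cv2.connectedComponentsWithStats(m.astype(np.uint8))
for i in range(1,n):
    if s[i,4]>15:q=W[l==i];print(s[i,4],q.min(0).round(3),q.max(0).round(3))
T,R=place(0,-.014,1.8,25); T=T-[0,.001,0]
plan([(T+[0,0,.02],R,1),(T,R,1)],1,.02)
E
```

```text
15.4 [ 0.4989 -0.0208  0.127 ] [[-0.912, -0.072, 0.405], [-0.067, 0.997, 0.026], [-0.405, -0.003, -0.914]] [  16.3    5.9  -53.    33.6   -9.2 -134.4] [ 0.   0.3 -3.8] 0.31448203250588136 29.99884396791458
231 [ 0.444 -0.02   0.125] [0.568 0.012 0.159]
0.24 0.25 0.55 0.02 -0.03 0.05 1; 0.24 0.25 0.55 0.02 -0.02 0.05 1; 0.24 0.25 0.54 0.02 -0.03 0.06 1; 0.25 0.25 0.54 0.02 -0.02 0.05 1; 0.25 0.25 0.54 0.02 -0.03 0.06 1; 0.17 0 0.36 0 0 0 1; 0.17 0 0.37 0 0 0 1; 0 0 0 0 0 0 1; 0 0 0 0 0 0 1; 0 0 0 0 0 0 1

end [0.498  0.0102 0.0326]
```

Joint 5 hit its limit at this outward lean. I lift and yaw the tool half a turn, so it leans inward.

```bash
python3 - <<'E'
from look import *
T,R=place(0,-.014,181.8,25); T=T-[0,.001,0]; print(T)
plan([(np.array([.46,-.02,.2]),rot(20,22),1),(np.array([.46,-.01,.2]),rot(75,25),1),(np.array([.47,.0,.2]),rot(130,25),1),(np.r_[T[:2],.2],R,1)],1)
E
```

```text
[0.50996731 0.01068753 0.03278015]
0.06 0.03 -0.82 -0.2 0.06 -0.46 1; 0.07 0.06 -0.82 -0.2 0.06 -0.45 1; 0.07 0.09 -0.82 -0.2 0.06 -0.46 1; 0.07 0.12 -0.82 -0.2 0.06 -0.45 1; -0.02 0.05 0.01 -0.34 -0.04 -0.79 1; -0.02 0.04 0.01 -0.34 -0.04 -0.79 1; -0.03 0.04 0.01 -0.34 -0.04 -0.79 1; -0.03 0.04 0.01 -0.34 -0.05 -0.79 1; -0.03 0.03 0.02 -0.34 -0.04 -0.79 1; -0.04 0.03 0.02 -0.35 -0.05 -0.79 1

-0.04 0.03 0.01 -0.34 -0.04 -0.78 1; -0.04 0.02 0.02 -0.35 -0.05 -0.79 1; -0.06 -0.04 0.03 -0.36 0 -0.78 1; -0.05 -0.04 0.02 -0.36 0 -0.78 1; -0.05 -0.05 0.02 -0.36 0 -0.78 1; -0.04 -0.05 0.02 -0.36 0 -0.78 1; -0.03 -0.06 0.02 -0.37 0 -0.78 1; -0.03 -0.06 0.01 -0.36 0 -0.78 1; -0.02 -0.07 0.01 -0.37 0 -0.77 1; -0.01 -0.07 0.01 -0.36 0 -0.78 1

0.09 -0.21 -0.04 -0.39 0 -0.84 1; 0.12 -0.2 -0.05 -0.39 0 -0.84 1; 0.14 -0.18 -0.07 -0.39 0 -0.84 1; 0.16 -0.16 -0.07 -0.39 0 -0.84 1; 0.17 -0.14 -0.08 -0.39 0 -0.84 1; 0.19 -0.11 -0.09 -0.39 0 -0.83 1; 0.2 -0.08 -0.1 -0.4 -0.01 -0.84 1; 0 0 0 0 0 0 1; 0 0 0 0 0 0 1; 0 0 0 0 0 0 1

end [0.51   0.0106 0.2   ]
```

Emit:
jog_arm(plan="0.06 0.03 -0.82 -0.2 0.06 -0.46 1; 0.07 0.06 -0.82 -0.2 0.06 -0.45 1; 0.07 0.09 -0.82 -0.2 0.06 -0.46 1; 0.07 0.12 -0.82 -0.2 0.06 -0.45 1; -0.02 0.05 0.01 -0.34 -0.04 -0.79 1; -0.02 0.04 0.01 -0.34 -0.04 -0.79 1; -0.03 0.04 0.01 -0.34 -0.04 -0.79 1; -0.03 0.04 0.01 -0.34 -0.05 -0.79 1; -0.03 0.03 0.02 -0.34 -0.04 -0.79 1; -0.04 0.03 0.02 -0.35 -0.05 -0.79 1")

```text
time_s: 16.45
tcp_pos: [0.4681, -0.0163, 0.1933]
ee_rot: [[-0.481, -0.848, 0.224], [-0.775, 0.531, 0.342], [-0.409, -0.009, -0.912]]
wrist_force: [-0.6, -0.7, -2.8]
gripper_width: 0.307
gripper_force: 30.0
```

```bash
python3 - <<'E'
from look import *
st()
T,R=place(0,-.014,181.8,25); T=T-[0,.001,0]
plan([(np.array([.46,-.01,.2]),rot(75,25),1),(np.array([.47,.0,.2]),rot(130,25),1),(np.r_[T[:2],.2],R,1)],1)
E
```

```text
16.4 [ 0.4681 -0.0163  0.1933] [[-0.481, -0.848, 0.224], [-0.775, 0.531, 0.342], [-0.409, -0.009, -0.912]] [  3.4   4.6 -22.2 -25.  -51.  -21.5] [-0.6 -0.7 -2.8] 0.30657812827314757 29.99965935945511
-0.05 0.14 -0.08 -0.31 -0.04 -0.64 1; -0.06 0.13 -0.07 -0.32 -0.04 -0.64 1; -0.07 0.13 -0.06 -0.32 -0.04 -0.63 1; -0.06 -0.04 0.03 -0.36 0 -0.78 1; -0.05 -0.04 0.02 -0.36 0 -0.78 1; -0.05 -0.05 0.02 -0.36 0 -0.78 1; -0.04 -0.05 0.02 -0.36 0 -0.78 1; -0.03 -0.06 0.02 -0.37 0 -0.78 1; -0.03 -0.06 0.01 -0.36 0 -0.78 1; -0.02 -0.07 0.01 -0.37 0 -0.78 1

-0.01 -0.07 0 -0.36 0 -0.77 1; 0.09 -0.21 -0.04 -0.39 0 -0.84 1; 0.11 -0.2 -0.05 -0.39 0 -0.84 1; 0.14 -0.18 -0.06 -0.39 0 -0.84 1; 0.16 -0.16 -0.08 -0.39 0 -0.84 1; 0.17 -0.14 -0.08 -0.39 0 -0.84 1; 0.19 -0.11 -0.09 -0.39 0 -0.83 1; 0.21 -0.09 -0.1 -0.4 -0.01 -0.84 1; 0 0 0 0 0 0 1; 0 0 0 0 0 0 1

end [0.5101 0.0108 0.2001]
```

Emit:
jog_arm(plan="-0.05 0.14 -0.08 -0.31 -0.04 -0.64 1; -0.06 0.13 -0.07 -0.32 -0.04 -0.64 1; -0.07 0.13 -0.06 -0.32 -0.04 -0.63 1; -0.06 -0.04 0.03 -0.36 0 -0.78 1; -0.05 -0.04 0.02 -0.36 0 -0.78 1; -0.05 -0.05 0.02 -0.36 0 -0.78 1; -0.04 -0.05 0.02 -0.36 0 -0.78 1; -0.03 -0.06 0.02 -0.37 0 -0.78 1; -0.03 -0.06 0.01 -0.36 0 -0.78 1; -0.02 -0.07 0.01 -0.37 0 -0.78 1")

```text
time_s: 17.45
tcp_pos: [0.4696, -0.0012, 0.1995]
ee_rot: [[0.496, -0.837, -0.23], [-0.759, -0.547, 0.354], [-0.422, -0.001, -0.906]]
wrist_force: [-0.6, -0.0, -2.9]
gripper_width: 0.315
gripper_force: 30.0
```

Emit:
jog_arm(plan="-0.01 -0.07 0 -0.36 0 -0.77 1; 0.09 -0.21 -0.04 -0.39 0 -0.84 1; 0.11 -0.2 -0.05 -0.39 0 -0.84 1; 0.14 -0.18 -0.06 -0.39 0 -0.84 1; 0.16 -0.16 -0.08 -0.39 0 -0.84 1; 0.17 -0.14 -0.08 -0.39 0 -0.84 1; 0.19 -0.11 -0.09 -0.39 0 -0.83 1; 0.21 -0.09 -0.1 -0.4 -0.01 -0.84 1; 0 0 0 0 0 0 1; 0 0 0 0 0 0 1")

```text
time_s: 18.45
tcp_pos: [0.5103, 0.0111, 0.1994]
ee_rot: [[0.905, 0.025, -0.424], [0.022, -1.0, -0.011], [-0.424, 0.001, -0.906]]
wrist_force: [0.7, 0.9, -2.1]
gripper_width: 0.309
gripper_force: 30.0
```

```bash
python3 - <<'E'
from look import *
st()
p,d,c=snap("side");W=cloud(d,c);x,y,z=np.moveaxis(W,-1,0)
sat=cv2.cvtColor(p,cv2.COLOR_RGB2HSV)[...,1]
m=(z>.18)&(z<.25)&(abs(y-.01)<.035)&(x<.6)&(x>.38)&(sat<110)
n,l,s,ce=cv2.connectedComponentsWithStats(m.astype(np.uint8))
for i in range(1,n):
    if s[i,4]>15:q=W[l==i];print(s[i,4],q.min(0).round(3),q.max(0).round(3))
T,R=place(0,-.014,181.8,25); T=T-[0,.001,0]
plan([(T+[0,0,.04],R,1),(T,R,1)],1,.024)
E
```

```text
18.4 [0.5103 0.0111 0.1994] [[0.905, 0.025, -0.424], [0.022, -1.0, -0.011], [-0.424, 0.001, -0.906]] [ 15.7  25.7   0.8  -6.  -89.5  77.1] [ 0.7  0.9 -2.1] 0.30945718588157073 29.99908447265625
342 [ 0.438 -0.014  0.198] [0.564 0.042 0.243]
0.36 0 0.77 0 0 -0.01 1; 0.36 0 0.77 0 0 -0.01 1; 0.36 0 0.77 0 0 -0.01 1; 0.36 0 0.76 0 0 -0.01 1; 0.35 0 0.77 -0.01 0.01 0 1; 0.36 0 0.76 0 0 -0.01 1; 0.34 0 0.73 0 0 0 1; 0.33 0 0.72 0 0 0 1; 0 0 0 0 0 0 1; 0 0 0 0 0 0 1

end [0.5099 0.0107 0.0329]
```

Emit:
jog_arm(plan="0.36 0 0.77 0 0 -0.01 1; 0.36 0 0.77 0 0 -0.01 1; 0.36 0 0.77 0 0 -0.01 1; 0.36 0 0.76 0 0 -0.01 1; 0.35 0 0.77 -0.01 0.01 0 1; 0.36 0 0.76 0 0 -0.01 1; 0.34 0 0.73 0 0 0 1; 0.33 0 0.72 0 0 0 1; 0 0 0 0 0 0 1; 0 0 0 0 0 0 1")

```text
time_s: 19.5
tcp_pos: [0.5106, 0.0106, 0.0336]
ee_rot: [[0.907, 0.032, -0.421], [0.029, -1.0, -0.012], [-0.421, -0.001, -0.907]]
wrist_force: [-0.5, 2.1, -1.9]
gripper_width: 0.31
gripper_force: 30.0
```

Emit:
jog_arm(plan="0.04 0 0.08 0 0 0 1; 0 0 0 0 0 0 0.2; 0 0 0 0 0 0 0; 0 0 0 0 0 0 -0.1; 0 0 0 0 0 0 -0.15; 0 0 0 0 0 0 -0.15; -0.2 0 -0.5 0 0 0 -0.15; -0.36 0 -0.77 0 0 0 -0.15; -0.36 0 -0.77 0 0 0 -0.15; -0.36 0 -0.77 0 0 0 -0.15")

```text
time_s: 20.5
tcp_pos: [0.5109, 0.0103, 0.1102]
ee_rot: [[0.906, 0.034, -0.422], [0.031, -0.999, -0.015], [-0.422, 0.001, -0.907]]
wrist_force: [-0.5, -0.1, -0.7]
gripper_width: 0.577
gripper_force: 0.0
```

```bash
python3 - <<'E'
from look import *
st(); look()
W=np.load("/tmp/top.npz")["W"];x,y,z=np.moveaxis(W,-1,0)
a=180+0.8; R=rot(a,9)   # handle's +x end is high: tool z leans to -x
g=np.array([.492,.209,.051]); T=G(g,R)
plan([(np.r_[T[:2]-[0,.03],.15],rot(a,20),-.15),(np.r_[T[:2],.12],R,-.15),(T,R,-.15)],1)
E
```

```text
20.5 [0.5109 0.0103 0.1102] [[0.906, 0.034, -0.422], [0.031, -0.999, -0.015], [-0.422, 0.001, -0.907]] [ 15.7  30.5  -5.1  -5.8 -78.7  78.6] [-0.5 -0.1 -0.7] 0.5774773537752196 0.0
tall 168 med [ 0.712 -0.571  0.13 ] ext [ 0.663 -0.599  0.118] [ 0.75  -0.546  0.142] rect [ 0.706 -0.572] [0.093 0.019] 26.9
tall 150 med [ 0.63  -0.454  0.13 ] ext [ 0.611 -0.476  0.118] [ 0.652 -0.436  0.137] rect [ 0.631 -0.456] [0.041 0.04 ] 3.2
tall 161 med [ 0.611 -0.313  0.13 ] ext [ 0.59  -0.332  0.119] [ 0.633 -0.293  0.138] rect [ 0.611 -0.313] [0.038 0.043] 79.8
tall 170 med [ 0.574 -0.224  0.13 ] ext [ 0.554 -0.246  0.12 ] [ 0.599 -0.204  0.136] rect [ 0.576 -0.225] [0.041 0.045] 17.2
tall 177 med [ 0.565 -0.402  0.13 ] ext [ 0.543 -0.425  0.118] [ 0.588 -0.383  0.137] rect [ 0.565 -0.404] [0.044 0.041] 2.8
lying 292 med [0.48  0.01  0.059] ext [ 0.436 -0.013  0.05 ] [0.534 0.03  0.071] rect [0.486 0.012] [0.097 0.043] 4.3
-0.16 -0.85 -0.13 0.01 0.07 0.02 -0.15; -0.16 -0.85 -0.13 0.01 0.07 0.02 -0.15; -0.16 -0.84 -0.13 0.01 0.07 0.02 -0.15; -0.16 -0.85 -0.13 0.01 0.07 0.02 -0.15; -0.16 -0.84 -0.13 0.01 0.07 0.02 -0.15; -0.16 -0.85 -0.13 0 0.07 0.01 -0.15; -0.16 -0.84 -0.13 0.01 0.08 0.02 -0.15; -0.17 -0.85 -0.13 0 0.07 0.01 -0.15; 0.21 -0.6 0.56 0 0.69 0 -0.15; 0.16 -0.6 0.58 0 0.69 0 -0.15

0.14 0 0.87 0 0 0 -0.15; 0.14 0 0.87 0 0 0 -0.15; 0.14 0 0.86 0 0 0 -0.15; 0.13 0 0.87 0 0 0 -0.15; 0 0 0 0 0 0 -0.15; 0 0 0 0 0 0 -0.15; 0 0 0 0 0 0 -0.15; 0 0 0 0 0 0 -0.15; 0 0 0 0 0 0 -0.15; 0 0 0 0 0 0 -0.15

end [0.489  0.209  0.0322]
```

```bash
python3 - <<'E'
from look import *
a=180+0.8; R=rot(a,-9)
g=np.array([.492,.209,.050]); T=G(g,R)
plan([(np.r_[T[:2]-[0,.03],.15],rot(a,5),-.15),(np.r_[T[:2],.12],R,-.15),(T,R,-.15)],1)
E
```

```text
-0.13 -0.85 -0.14 0.01 0.31 0.02 -0.15; -0.13 -0.85 -0.15 0 0.31 0.02 -0.15; -0.12 -0.84 -0.15 0.01 0.3 0.02 -0.15; -0.12 -0.84 -0.15 0.01 0.31 0.02 -0.15; -0.11 -0.85 -0.16 0 0.3 0.02 -0.15; -0.11 -0.84 -0.16 0.01 0.31 0.02 -0.15; -0.11 -0.85 -0.17 0 0.3 0.01 -0.15; -0.1 -0.84 -0.17 0.01 0.31 0.02 -0.15; 0.06 -0.6 0.6 0 0.87 0 -0.15; -0.01 -0.6 0.6 0 0.88 0 -0.15

-0.14 0 0.88 0 0 0 -0.15; -0.14 0 0.88 0 0 0 -0.15; -0.14 0 0.87 0 0 0 -0.15; -0.14 0 0.88 0 0 0 -0.15; 0 0 0 0 0 0 -0.15; 0 0 0 0 0 0 -0.15; 0 0 0 0 0 0 -0.15; 0 0 0 0 0 0 -0.15; 0 0 0 0 0 0 -0.15; 0 0 0 0 0 0 -0.15

end [0.4949 0.2091 0.0311]
```

Emit:
jog_arm(plan="-0.13 -0.85 -0.14 0.01 0.31 0.02 -0.15; -0.13 -0.85 -0.15 0 0.31 0.02 -0.15; -0.12 -0.84 -0.15 0.01 0.3 0.02 -0.15; -0.12 -0.84 -0.15 0.01 0.31 0.02 -0.15; -0.11 -0.85 -0.16 0 0.3 0.02 -0.15; -0.11 -0.84 -0.16 0.01 0.31 0.02 -0.15; -0.11 -0.85 -0.17 0 0.3 0.01 -0.15; -0.1 -0.84 -0.17 0.01 0.31 0.02 -0.15; 0.06 -0.6 0.6 0 0.87 0 -0.15; -0.01 -0.6 0.6 0 0.88 0 -0.15")

```text
time_s: 21.55
tcp_pos: [0.4946, 0.2117, 0.1169]
ee_rot: [[0.987, 0.013, 0.158], [0.012, -1.0, 0.008], [0.158, -0.006, -0.987]]
wrist_force: [0.9, -1.6, -0.2]
gripper_width: 0.573
gripper_force: 0.0
```

```bash
python3 - <<'E'
from look import *
st(); a=180+0.8; R=rot(a,-9)
g=np.array([.492,.209,.050]); T=G(g,R)
plan([(T,R,-.15)],1)
E
```

```text
21.6 [0.4946 0.2117 0.1169] [[0.987, 0.013, 0.158], [0.012, -1.0, 0.008], [0.158, -0.006, -0.987]] [ 43.8  15.9 -30.1   9.8 -37.5  39.5] [ 0.9 -1.6 -0.2] 0.5731818586672164 0.0
-0.13 0.03 0.85 -0.01 0 0 -0.15; -0.13 0.03 0.85 -0.01 0 0 -0.15; -0.13 0.03 0.84 -0.01 -0.01 -0.01 -0.15; -0.14 0.03 0.85 -0.01 0 0 -0.15; 0 0 0 0 0 0 -0.15; 0 0 0 0 0 0 -0.15; 0 0 0 0 0 0 -0.15; 0 0 0 0 0 0 -0.15; 0 0 0 0 0 0 -0.15; 0 0 0 0 0 0 -0.15

end [0.4949 0.209  0.0312]
```

Emit:
jog_arm(plan="-0.13 0.03 0.85 -0.01 0 0 -0.15; -0.13 0.03 0.85 -0.01 0 0 -0.15; -0.13 0.03 0.84 -0.01 -0.01 -0.01 -0.15; -0.14 0.03 0.85 -0.01 0 0 -0.15; 0 0 0 0 0 0 0.1; 0 0 0 0 0 0 0.2; 0 0 0 0 0 0 0.3; 0 0 0 0 0 0 1; 0 0 0 0 0 0 1; 0 0 0 0 0 0 1")

```text
time_s: 22.55
tcp_pos: [0.4938, 0.2077, 0.0306]
ee_rot: [[0.988, 0.014, 0.152], [0.014, -1.0, 0.0], [0.152, 0.002, -0.988]]
wrist_force: [-1.6, 3.4, 4.5]
gripper_width: 0.31
gripper_force: 30.0
```

Emit:
jog_arm(plan="0 0 0 0 0 0 1; 0 0 0 0 0 0 1; 0.08 0 -0.5 0 0 0 1; 0.12 0 -0.75 0 0 0 1; 0.08 0 -0.5 0 0 0 1; 0 0 0 0 0 0 1; 0 0 0 0 0 0 1; 0 0 0 0 0 0 1; 0 0 0 0 0 0 1; 0 0 0 0 0 0 1")

```text
time_s: 23.55
tcp_pos: [0.4925, 0.2058, 0.0726]
ee_rot: [[0.989, 0.013, 0.147], [0.014, -1.0, -0.005], [0.147, 0.007, -0.989]]
wrist_force: [-0.9, -0.2, -2.4]
gripper_width: 0.309
gripper_force: 30.0
```

```bash
python3 - <<'E'
from look import *
st()
p,d,c=snap("side");W=cloud(d,c);x,y,z=np.moveaxis(W,-1,0)
sat=cv2.cvtColor(p,cv2.COLOR_RGB2HSV)[...,1]
m=(z>.05)&(z<.15)&(abs(y-.21)<.035)&(x<.6)&(x>.38)&(sat<110)
n,l,s,ce=cv2.connectedComponentsWithStats(m.astype(np.uint8))
for i in range(1,n):
    if s[i,4]>15:
        q=W[l==i];print(s[i,4],q.min(0).round(3),q.max(0).round(3))
        for a in np.arange(.4,.6,.015):
            t=q[(q[:,0]>=a)&(q[:,0]<a+.015)]
            if len(t)>3: print(round(a,3),np.round(t[:,2].max(),3),np.round(t[:,2].min(),3))
cv2.imwrite("pics/s5.png",cv2.resize(p[180:320,180:340][...,::-1],None,fx=3.5,fy=3.5,interpolation=cv2.INTER_CUBIC))
E
```

```text
23.6 [0.4925 0.2058 0.0726] [[0.989, 0.013, 0.147], [0.014, -1.0, -0.005], [0.147, 0.007, -0.989]] [ 43.4  19.4 -33.5  11.5 -31.6  37.9] [-0.9 -0.2 -2.4] 0.3092928784400862 29.974214918911457
79 [0.528 0.194 0.093] [0.544 0.233 0.124]
0.52 0.122 0.094
0.535 0.124 0.093
121 [0.416 0.193 0.07 ] [0.446 0.232 0.107]
0.415 0.107 0.07
0.43 0.101 0.073
```

View pics/s5.png

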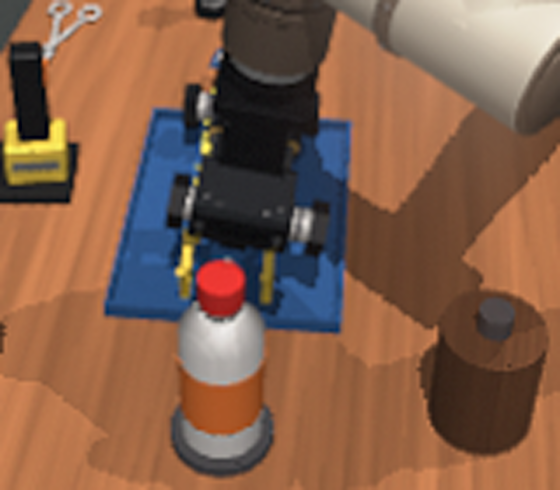

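```bash
python3 - <<'E'
from look import *
R=rot(181.5,0); g=np.array([.508,.2085,.049]); T=G(g,R)
plan([(T+[0,0,.04],R,1),(T+[0,0,.015],R,1),(T,R,1)],1,.015)
E
```

```text
0.3 -0.05 0.1 0.03 -0.53 -0.05 1; 0.3 -0.04 0.08 0.02 -0.53 -0.04 1; 0 0 0.5 0 0 0 1; 0 0 0.5 0 0 0 1; 0 0 0.3 0 0 0 1; 0 0 0.3 0 0 0 1; 0 0 0 0 0 0 1; 0 0 0 0 0 0 1; 0 0 0 0 0 0 1; 0 0 0 0 0 0 1

end [0.508  0.2084 0.03  ]
```

Emit:
jog_arm(plan="0.3 -0.05 0.1 0.03 -0.53 -0.05 1; 0.3 -0.04 0.08 0.02 -0.53 -0.04 1; 0 0 0 0 0 0 1; 0 0 0.5 0 0 0 1; 0 0 0.5 0 0 0 1; 0 0 0.3 0 0 0 1; 0 0 0.3 0 0 0 1; 0 0 0.05 0 0 0 1; 0 0 0 0 0 0 1; 0 0 0 0 0 0 0.2")

```text
time_s: 24.6
tcp_pos: [0.5088, 0.2091, 0.0299]
ee_rot: [[1.0, 0.027, 0.002], [0.027, -1.0, 0.001], [0.002, -0.001, -1.0]]
wrist_force: [-0.5, 0.0, -0.1]
gripper_width: 0.345
gripper_force: 0.0
```

Emit:
jog_arm(plan="0 0 0 0 0 0 0; 0 0 0 0 0 0 -0.1; 0 0 0 0 0 0 -0.15; 0 0 0 0 0 0 -0.15; 0 0 -0.5 0 0 0 -0.15; 0 0 -0.9 0 0 0 -0.15; 0 0 -0.9 0 0 0 -0.15; 0 0 -0.9 0 0 0 -0.15; 0 0 -0.9 0 0 0 -0.15; 0 0 -0.9 0 0 0 -0.15")

```text
time_s: 25.6
tcp_pos: [0.5083, 0.2086, 0.1564]
ee_rot: [[1.0, 0.026, 0.002], [0.026, -1.0, 0.001], [0.002, -0.001, -1.0]]
wrist_force: [-0.0, 0.6, -0.5]
gripper_width: 0.578
gripper_force: 0.0
```

```bash
python3 - <<'E'
from look import *
st()
plan([(np.array([.42,.0,.26]),rot(120,0),-.15),(np.array([.40,-.4,.24]),rot(60,30),-1)],1)
E
```

```text
25.6 [0.5083 0.2086 0.1564] [[1.0, 0.026, 0.002], [0.026, -1.0, 0.001], [0.002, -0.001, -1.0]] [ 39.2  18.  -15.8   0.  -56.   52.3] [-0.   0.6 -0.5] 0.5780291444684554 0.0
-0.34 0.75 -0.38 0 0 0.7 -0.15; -0.27 0.78 -0.38 0 0 0.7 -0.15; -0.19 0.8 -0.38 0 0 0.7 -0.15; -0.11 0.82 -0.38 0 0 0.7 -0.15; -0.03 0.82 -0.38 0 0 0.7 -0.15; 0.05 0.82 -0.38 0 0 0.7 -0.15; 0.13 0.81 -0.38 0 0 0.7 -0.15; 0.21 0.79 -0.37 0 0 0.7 -0.15; 0.29 0.77 -0.38 -0.01 0 0.7 -0.15; 0.36 0.74 -0.37 0 0 0.69 -0.15

0.44 0.7 -0.38 -0.01 0 0.7 -0.15; 0.79 0.51 0.05 0.12 -0.2 0.43 -1; 0.82 0.46 0.02 0.12 -0.2 0.43 -1; 0.85 0.41 -0.01 0.12 -0.2 0.43 -1; 0.87 0.36 -0.04 0.11 -0.2 0.43 -1; 0.89 0.31 -0.08 0.12 -0.2 0.43 -1; 0.9 0.25 -0.1 0.11 -0.2 0.43 -1; 0.91 0.2 -0.13 0.12 -0.2 0.43 -1; 0.92 0.14 -0.16 0.11 -0.2 0.43 -1; 0.92 0.08 -0.19 0.12 -0.2 0.43 -1

0.92 0.02 -0.22 0.11 -0.2 0.43 -1; 0.91 -0.04 -0.24 0.12 -0.2 0.43 -1; 0.9 -0.1 -0.27 0.11 -0.2 0.43 -1; 0.89 -0.15 -0.29 0.12 -0.2 0.43 -1; 0.87 -0.21 -0.31 0.11 -0.2 0.43 -1; 0.84 -0.27 -0.33 0.12 -0.2 0.43 -1; 0.82 -0.32 -0.35 0.11 -0.2 0.43 -1; 0.78 -0.38 -0.36 0.12 -0.2 0.44 -1; 0 0 0 0 0 0 -1; 0 0 0 0 0 0 -1

end [ 0.4002 -0.3999  0.24  ]
```

```bash
python3 - <<'E'
from look import *
plan([(np.array([.42,.0,.26]),rot(120,0),-.15),(np.array([.42,-.28,.24]),rot(20,30),-1)],1)
E
```

```text
-0.34 0.75 -0.38 0 0 0.7 -0.15; -0.27 0.78 -0.38 0 0 0.7 -0.15; -0.19 0.8 -0.38 0 0 0.7 -0.15; -0.11 0.82 -0.38 0 0 0.7 -0.15; -0.03 0.82 -0.38 0 0 0.7 -0.15; 0.05 0.82 -0.38 0 0 0.7 -0.15; 0.13 0.81 -0.38 0 0 0.7 -0.15; 0.21 0.79 -0.37 0 0 0.7 -0.15; 0.29 0.77 -0.38 -0.01 0 0.7 -0.15; 0.36 0.74 -0.37 0 0 0.69 -0.15

0.44 0.7 -0.38 -0.01 0 0.7 -0.15; 0.69 0.4 0.06 0.23 -0.2 0.87 -1; 0.74 0.31 0.03 0.23 -0.2 0.87 -1; 0.77 0.22 0 0.23 -0.2 0.87 -1; 0.79 0.13 -0.03 0.23 -0.2 0.87 -1; 0.8 0.03 -0.06 0.24 -0.2 0.87 -1; 0.8 -0.07 -0.08 0.24 -0.2 0.87 -1; 0.78 -0.17 -0.1 0.23 -0.19 0.87 -1; 0.75 -0.26 -0.11 0.24 -0.2 0.87 -1; 0.71 -0.36 -0.12 0.23 -0.19 0.87 -1

0.66 -0.44 -0.12 0.24 -0.2 0.87 -1; 0.59 -0.52 -0.13 0.23 -0.19 0.87 -1; 0.52 -0.6 -0.12 0.24 -0.2 0.87 -1; 0.44 -0.66 -0.11 0.23 -0.19 0.87 -1; 0.36 -0.71 -0.1 0.24 -0.2 0.86 -1; 0 0 0 0 0 0 -1; 0 0 0 0 0 0 -1; 0 0 0 0 0 0 -1; 0 0 0 0 0 0 -1; 0 0 0 0 0 0 -1

end [ 0.42   -0.28    0.2399]
```

Emit:
jog_arm(plan="-0.34 0.75 -0.38 0 0 0.7 -0.15; -0.27 0.78 -0.38 0 0 0.7 -0.15; -0.19 0.8 -0.38 0 0 0.7 -0.15; -0.11 0.82 -0.38 0 0 0.7 -0.15; -0.03 0.82 -0.38 0 0 0.7 -0.15; 0.05 0.82 -0.38 0 0 0.7 -0.15; 0.13 0.81 -0.38 0 0 0.7 -0.15; 0.21 0.79 -0.37 0 0 0.7 -0.15; 0.29 0.77 -0.38 -0.01 0 0.7 -0.15; 0.36 0.74 -0.37 0 0 0.69 -0.15")

```text
time_s: 26.6
tcp_pos: [0.4274, 0.0184, 0.2501]
ee_rot: [[0.579, -0.816, 0.001], [-0.816, -0.579, 0.0], [0.001, -0.001, -1.0]]
wrist_force: [0.3, 0.3, -0.4]
gripper_width: 0.575
gripper_force: 0.0
```

Emit:
jog_arm(plan="0.44 0.7 -0.38 -0.01 0 0.7 -0.15; 0.69 0.4 0.06 0.23 -0.2 0.87 -1; 0.74 0.31 0.03 0.23 -0.2 0.87 -1; 0.77 0.22 0 0.23 -0.2 0.87 -1; 0.79 0.13 -0.03 0.23 -0.2 0.87 -1; 0.8 0.03 -0.06 0.24 -0.2 0.87 -1; 0.8 -0.07 -0.08 0.24 -0.2 0.87 -1; 0.78 -0.17 -0.1 0.23 -0.19 0.87 -1; 0.75 -0.26 -0.11 0.24 -0.2 0.87 -1; 0.71 -0.36 -0.12 0.23 -0.19 0.87 -1")

```text
time_s: 27.6
tcp_pos: [0.4198, -0.1809, 0.2466]
ee_rot: [[-0.506, -0.816, 0.28], [-0.793, 0.567, 0.221], [-0.339, -0.111, -0.934]]
wrist_force: [-0.6, -0.3, -0.1]
gripper_width: 1.001
gripper_force: 0.0
```

Emit:
jog_arm(plan="0.66 -0.44 -0.12 0.24 -0.2 0.87 -1; 0.59 -0.52 -0.13 0.23 -0.19 0.87 -1; 0.52 -0.6 -0.12 0.24 -0.2 0.87 -1; 0.44 -0.66 -0.11 0.23 -0.19 0.87 -1; 0.36 -0.71 -0.1 0.24 -0.2 0.86 -1; 0 0 0 0 0 0 -1; 0 0 0 0 0 0 -1; 0 0 0 0 0 0 -1; 0 0 0 0 0 0 -1; 0 0 0 0 0 0 -1")

```text
time_s: 28.6
tcp_pos: [0.4203, -0.2793, 0.2385]
ee_rot: [[-0.813, -0.344, 0.469], [-0.298, 0.939, 0.171], [-0.499, -0.001, -0.866]]
wrist_force: [-0.4, 0.0, -0.7]
gripper_width: 1.001
gripper_force: 0.0
```

```bash
python3 - <<'E'
from look import *
st();look()
R=rot(13,60); A=[.575,-.225,.077]
plan([(G(A,R,.115),R,-1),(G(A,R,0),R,-1)],1)
E
```

```text
28.6 [ 0.4203 -0.2793  0.2385] [[-0.813, -0.344, 0.469], [-0.298, 0.939, 0.171], [-0.499, -0.001, -0.866]] [-31.3   4.1 -16.4 -29.  -53.4 -24.4] [-0.4  0.  -0.7] 1.0011969523213498 0.0
tall 170 med [ 0.714 -0.571  0.129] ext [ 0.661 -0.6    0.118] [ 0.749 -0.544  0.142] rect [ 0.705 -0.571] [0.091 0.02 ] 26.9
tall 147 med [ 0.63  -0.455  0.13 ] ext [ 0.611 -0.477  0.118] [ 0.652 -0.436  0.135] rect [ 0.632 -0.456] [0.043 0.037] 70.4
tall 158 med [ 0.611 -0.313  0.13 ] ext [ 0.59  -0.332  0.118] [ 0.633 -0.293  0.137] rect [ 0.611 -0.312] [0.04 0.04] 19.7
tall 171 med [ 0.574 -0.224  0.13 ] ext [ 0.554 -0.246  0.118] [ 0.599 -0.204  0.137] rect [ 0.575 -0.225] [0.044 0.04 ] 45.8
tall 171 med [ 0.564 -0.403  0.13 ] ext [ 0.544 -0.424  0.118] [ 0.588 -0.383  0.135] rect [ 0.565 -0.403] [0.04  0.044] 25.3
lying 411 med [0.504 0.01  0.06 ] ext [ 0.436 -0.013  0.05 ] [0.567 0.031 0.074] rect [0.502 0.009] [0.13  0.041] 1.8
lying 396 med [0.501 0.208 0.06 ] ext [0.435 0.188 0.05 ] [0.565 0.234 0.072] rect [0.5   0.211] [0.13  0.042] 1.9
-0.09 0.06 0.93 0.1 -0.62 0.11 -1; -0.01 0.07 0.93 0.11 -0.63 0.11 -1; 0.07 0.08 0.93 0.1 -0.62 0.1 -1; 0.15 0.09 0.91 0.11 -0.63 0.11 -1; 0.23 0.11 0.9 0.1 -0.62 0.1 -1; 0.31 0.11 0.87 0.11 -0.63 0.11 -1; 0 0 0.92 0 0 0 -1; 0 0 0.92 0 0 0 -1; 0 0 0.92 0 0 0 -1; 0 0 0.92 0 0 0 -1

0 0 0.92 0 0 0 -1; 0 0 0 0 0 0 -1; 0 0 0 0 0 0 -1; 0 0 0 0 0 0 -1; 0 0 0 0 0 0 -1; 0 0 0 0 0 0 -1; 0 0 0 0 0 0 -1; 0 0 0 0 0 0 -1; 0 0 0 0 0 0 -1; 0 0 0 0 0 0 -1

end [ 0.5911 -0.2214  0.0675]
```

Emit:
jog_arm(plan="-0.09 0.06 0.93 0.1 -0.62 0.11 -1; -0.01 0.07 0.93 0.11 -0.63 0.11 -1; 0.07 0.08 0.93 0.1 -0.62 0.1 -1; 0.15 0.09 0.91 0.11 -0.63 0.11 -1; 0.23 0.11 0.9 0.1 -0.62 0.1 -1; 0.31 0.11 0.87 0.11 -0.63 0.11 -1; 0 0 0 0 0 0 -1; 0 0 0 0 0 0 -1; 0 0 0 0 0 0 -1; 0 0 0 0 0 0 -1")

```text
time_s: 29.65
tcp_pos: [0.4946, -0.2444, 0.1272]
ee_rot: [[-0.485, -0.225, 0.845], [-0.116, 0.974, 0.193], [-0.867, -0.005, -0.499]]
wrist_force: [0.3, -0.3, -0.1]
gripper_width: 1.001
gripper_force: 0.0
```

```bash
python3 - <<'E'
from look import *
st()
R=rot(13,60); A=[.575,-.225,.077]
plan([(G(A,R,0),R,-1)],1)
E
```

```text
29.6 [ 0.4946 -0.2444  0.1272] [[-0.485, -0.225, 0.845], [-0.116, 0.974, 0.193], [-0.867, -0.005, -0.499]] [-49.9  20.4 -24.4 -84.5 -50.7  35.7] [ 0.3 -0.3 -0.1] 1.0009590678554505 0.0
0.02 0.01 0.93 0 0 0.01 -1; 0.02 0.01 0.92 0 0 0 -1; 0.02 0.01 0.93 0 0 0.01 -1; 0.02 0.01 0.92 -0.01 0 0 -1; 0.01 0 0.93 0 0.01 0.01 -1; 0 0 0 0 0 0 -1; 0 0 0 0 0 0 -1; 0 0 0 0 0 0 -1; 0 0 0 0 0 0 -1; 0 0 0 0 0 0 -1

end [ 0.5911 -0.2213  0.0675]
```

Emit:
jog_arm(plan="0.02 0.01 0.93 0 0 0.01 -1; 0.02 0.01 0.92 0 0 0 -1; 0.02 0.01 0.93 0 0 0.01 -1; 0.02 0.01 0.92 -0.01 0 0 -1; 0.01 0 0.93 0 0.01 0.01 -1; 0 0 0 0 0 0 -1; 0 0 0 0 0 0 0.2; 0 0 0 0 0 0 1; 0 0 0 0 0 0 1; 0 0 0 0 0 0 1")

```text
time_s: 30.65
tcp_pos: [0.59, -0.2216, 0.0657]
ee_rot: [[-0.489, -0.222, 0.844], [-0.108, 0.975, 0.194], [-0.866, 0.003, -0.501]]
wrist_force: [-0.0, 0.0, -0.9]
gripper_width: 0.722
gripper_force: 0.0
```

Emit:
jog_arm(plan="0 0 0 0 0 0 1; 0 0 0 0 0 0 1; 0 0 0 0 0 0 1; -0.4 0 -0.23 0 0 0 1; -0.78 0 -0.45 0 0 0 1; -0.78 0 -0.45 0 0 0 1; -0.78 0 -0.45 0 0 0 1; -0.78 0 -0.45 0 0 0 1; -0.78 0 -0.45 0 0 0 1; -0.78 0 -0.45 0 0 0 1")

```text
time_s: 31.65
tcp_pos: [0.5899, -0.2215, 0.2114]
ee_rot: [[-0.491, -0.222, 0.842], [-0.107, 0.975, 0.195], [-0.864, 0.006, -0.503]]
wrist_force: [0.4, -0.6, -2.2]
gripper_width: 0.314
gripper_force: 29.9
```

```bash
python3 - <<'E'
from look import *
st()
T,R=place(2,.012); T=T-[0,.001,0]
plan([(np.array([.52,-.22,.24]),rot(13,50),1),(np.array([.48,-.08,.24]),rot(10,0),1),(np.r_[T[:2],.2],R,1)],1)
E
```

```text
31.6 [ 0.5899 -0.2215  0.2114] [[-0.491, -0.222, 0.842], [-0.107, 0.975, 0.195], [-0.864, 0.006, -0.503]] [-35.3  14.5 -14.8 -76.4 -41.6  11.1] [ 0.4 -0.6 -2.2] 0.31442590588532116 29.926017802208662
0.09 0.17 -0.73 0 0.31 -0.01 1; 0.13 0.17 -0.72 0 0.31 -0.01 1; 0.16 0.17 -0.72 0 0.3 -0.01 1; 0.18 0.18 -0.72 0.01 0.31 -0.02 1; 0.03 0.83 -0.03 0.02 0.89 0.05 1; 0.04 0.83 -0.03 0.02 0.89 0.05 1; 0.05 0.83 -0.03 0.02 0.89 0.05 1; 0.05 0.83 -0.02 0.02 0.89 0.05 1; 0.06 0.83 -0.02 0.03 0.89 0.05 1; 0.07 0.83 -0.02 0.02 0.9 0.05 1

0.08 0.82 -0.01 0.03 0.9 0.06 1; -0.24 0.87 0.16 -0.03 0.37 0.1 1; -0.24 0.87 0.15 -0.03 0.37 0.1 1; -0.24 0.87 0.14 -0.03 0.37 0.1 1; -0.23 0.88 0.13 -0.03 0.38 0.1 1; -0.22 0.88 0.13 -0.03 0.37 0.1 1; -0.22 0.88 0.12 -0.02 0.38 0.1 1; -0.21 0.88 0.11 -0.03 0.37 0.1 1; -0.21 0.89 0.1 -0.02 0.38 0.1 1; -0.2 0.89 0.09 -0.03 0.37 0.1 1

-0.19 0.89 0.09 -0.02 0.38 0.1 1; 0 0 0 0 0 0 1; 0 0 0 0 0 0 1; 0 0 0 0 0 0 1; 0 0 0 0 0 0 1; 0 0 0 0 0 0 1; 0 0 0 0 0 0 1; 0 0 0 0 0 0 1; 0 0 0 0 0 0 1; 0 0 0 0 0 0 1

end [0.5026 0.1442 0.2   ]
```

Emit:
jog_arm(plan="0.09 0.17 -0.73 0 0.31 -0.01 1; 0.13 0.17 -0.72 0 0.31 -0.01 1; 0.16 0.17 -0.72 0 0.3 -0.01 1; 0.18 0.18 -0.72 0.01 0.31 -0.02 1; 0.03 0.83 -0.03 0.02 0.89 0.05 1; 0.04 0.83 -0.03 0.02 0.89 0.05 1; 0.05 0.83 -0.03 0.02 0.89 0.05 1; 0.05 0.83 -0.02 0.02 0.89 0.05 1; 0.06 0.83 -0.02 0.03 0.89 0.05 1; 0.07 0.83 -0.02 0.02 0.9 0.05 1")

```text
time_s: 32.65
tcp_pos: [0.4849, -0.1177, 0.2345]
ee_rot: [[-0.956, -0.194, 0.221], [-0.185, 0.981, 0.063], [-0.229, 0.019, -0.973]]
wrist_force: [0.3, 0.0, -3.4]
gripper_width: 0.312
gripper_force: 29.9
```

Emit:
jog_arm(plan="0.08 0.82 -0.01 0.03 0.9 0.06 1; -0.24 0.87 0.16 -0.03 0.37 0.1 1; -0.24 0.87 0.15 -0.03 0.37 0.1 1; -0.24 0.87 0.14 -0.03 0.37 0.1 1; -0.23 0.88 0.13 -0.03 0.38 0.1 1; -0.22 0.88 0.13 -0.03 0.37 0.1 1; -0.22 0.88 0.12 -0.02 0.38 0.1 1; -0.21 0.88 0.11 -0.03 0.37 0.1 1; -0.21 0.89 0.1 -0.02 0.38 0.1 1; -0.2 0.89 0.09 -0.03 0.37 0.1 1")

```text
time_s: 33.65
tcp_pos: [0.5017, 0.1055, 0.2082]
ee_rot: [[-0.932, -0.059, -0.358], [-0.068, 0.998, 0.013], [0.356, 0.036, -0.934]]
wrist_force: [-0.3, -0.3, -1.6]
gripper_width: 0.316
gripper_force: 29.9
```

```bash
cat >> look.py <<'E'
def held(yc,z0,z1):
    p,d,c=snap("side");W=cloud(d,c);x,y,z=np.moveaxis(W,-1,0)
    sat=cv2.cvtColor(p,cv2.COLOR_RGB2HSV)[...,1]
    m=(z>z0)&(z<z1)&(abs(y-yc)<.035)&(x<.6)&(x>.38)&(sat<110)
    n,l,s,ce=cv2.connectedComponentsWithStats(m.astype(np.uint8))
    for i in range(1,n):
        if s[i,4]>25:
            q=W[l==i];print("held",s[i,4],q.min(0).round(3),q.max(0).round(3))
            t=q[q[:,0]<q[:,0].min()+.012]; print("  end block z",t[:,2].min().round(3),t[:,2].max().round(3),"y",t[:,1].min().round(3),t[:,1].max().round(3))
E
python3 - <<'E'
from look import *
st(); s=r.sense(); held(s["tcp_pos"][1],s["tcp_pos"][2]-.02,s["tcp_pos"][2]+.06)
T,R=place(2,.012); T=T-[0,.001,0]
plan([(T+[0,0,.04],R,1),(T,R,1)],1)
E
```

```text
33.6 [0.5017 0.1055 0.2082] [[-0.932, -0.059, -0.358], [-0.068, 0.998, 0.013], [0.356, 0.036, -0.934]] [  24.2   22.9    0.2   -9.1  -86.3 -108.3] [-0.3 -0.3 -1.6] 0.3157059930900951 29.936607987619936
held 367 [0.417 0.082 0.198] [0.542 0.137 0.245]
  end block z 0.198 0.23 y 0.09 0.126
-0.33 0.2 0.83 0.03 0.19 0.05 1; -0.35 0.21 0.82 0.03 0.19 0.05 1; -0.37 0.22 0.81 0.02 0.19 0.05 1; -0.39 0.22 0.8 0.03 0.18 0.05 1; -0.41 0.23 0.79 0.02 0.19 0.05 1; -0.43 0.23 0.77 0.03 0.18 0.05 1; -0.4 0 0.69 0 0 0 1; -0.4 0 0.7 0 0 0 1; 0 0 0 0 0 0 1; 0 0 0 0 0 0 1

end [0.5025 0.144  0.0335]
```

```bash
python3 - <<'E'
from look import *
T,R=place(2,.012); T=T-[0,.001,0]
plan([(T+[0,0,.06],R,1)],1)
E
```

```text
-0.34 0.25 0.85 0.03 0.22 0.06 1; -0.36 0.26 0.83 0.03 0.23 0.06 1; -0.39 0.26 0.82 0.03 0.22 0.06 1; -0.41 0.27 0.81 0.03 0.23 0.06 1; -0.43 0.28 0.8 0.04 0.22 0.06 1; 0 0 0 0 0 0 1; 0 0 0 0 0 0 1; 0 0 0 0 0 0 1; 0 0 0 0 0 0 1; 0 0 0 0 0 0 1

end [0.5024 0.144  0.0935]
```

Emit:
jog_arm(plan="-0.34 0.25 0.85 0.03 0.22 0.06 1; -0.36 0.26 0.83 0.03 0.23 0.06 1; -0.39 0.26 0.82 0.03 0.22 0.06 1; -0.41 0.27 0.81 0.03 0.23 0.06 1; -0.43 0.28 0.8 0.04 0.22 0.06 1; 0 0 0 0 0 0 1; 0 0 0 0 0 0 1; 0 0 0 0 0 0 1; 0 0 0 0 0 0 1; 0 0 0 0 0 0 1")

```text
time_s: 34.7
tcp_pos: [0.5025, 0.1398, 0.0976]
ee_rot: [[-0.87, -0.031, -0.493], [-0.027, 1.0, -0.016], [0.493, -0.001, -0.87]]
wrist_force: [-0.1, -0.3, -2.2]
gripper_width: 0.312
gripper_force: 29.9
```

```bash
python3 - <<'E'
from look import *
st(); s=r.sense(); held(s["tcp_pos"][1],s["tcp_pos"][2]-.02,s["tcp_pos"][2]+.06)
p,d,c=snap("top");W=cloud(d,c);x,y,z=np.moveaxis(W,-1,0)
m=(abs(y-.144)<.03)&(x>.38)&(x<.5)&(z>.08)&(z<.16); q=W[m]; print("top",len(q),q.min(0).round(3),np.sort(q[:,0])[:5].round(3)); 
for a in np.arange(.41,.5,.012):
    t=W[m&(x>=a)&(x<a+.012)&(abs(y-.144)<.01)]
    if len(t): print(round(a,3),np.median(t[:,2]).round(3))
E
```

```text
34.7 [0.5025 0.1398 0.0976] [[-0.87, -0.031, -0.493], [-0.027, 1.0, -0.016], [0.493, -0.001, -0.87]] [  26.    34.4    0.4  -11.7  -83.5 -110.1] [-0.1 -0.3 -2.2] 0.31207609948228626 29.934700371231884
held 370 [0.421 0.117 0.097] [0.523 0.171 0.149]
  end block z 0.107 0.131 y 0.129 0.163
top 301 [0.42  0.116 0.099] [0.42 0.42 0.42 0.42 0.42]
0.41 0.128
0.422 0.129
0.434 0.123
0.446 0.123
0.458 0.124
0.47 0.123
0.482 0.123
0.494 0.123
```

```bash
python3 - <<'E'
from look import *
R=rot(1.8,-30); T=np.array([.509,.1443,.0386])
plan([(T+[0,0,.03],R,1),(T,R,1)],1,.018)
E
```

```text
-0.4 0.09 0.43 0 0.03 0 1; -0.4 0.08 0.43 -0.01 0.02 -0.01 1; -0.3 0 0.52 0 0 0 1; -0.3 0 0.52 0 0 0 1; 0 0 0 0 0 0 1; 0 0 0 0 0 0 1; 0 0 0 0 0 0 1; 0 0 0 0 0 0 1; 0 0 0 0 0 0 1; 0 0 0 0 0 0 1

end [0.5089 0.1442 0.0386]
```

Emit:
jog_arm(plan="-0.4 0.09 0.43 0 0.03 0 1; -0.4 0.08 0.43 -0.01 0.02 -0.01 1; 0 0 0 0 0 0 1; -0.3 0 0.52 0 0 0 1; -0.2 0 0.34 0 0 0 1; -0.1 0 0.18 0 0 0 1; 0 0 0 0 0 0 1; 0 0 0 0 0 0 1; 0 0 0 0 0 0 1; 0 0 0 0 0 0 1")

```text
time_s: 35.8
tcp_pos: [0.5089, 0.1444, 0.0382]
ee_rot: [[-0.865, -0.032, -0.5], [-0.028, 0.999, -0.015], [0.5, 0.001, -0.866]]
wrist_force: [-0.2, 0.3, -2.3]
gripper_width: 0.312
gripper_force: 29.9
```

```bash
python3 - <<'E'
from look import *
st(); s=r.sense(); held(s["tcp_pos"][1],.03,.1)
p,d,c=snap("top");W=cloud(d,c);x,y,z=np.moveaxis(W,-1,0)
m=(abs(y-.144)<.01)&(x>.38)&(x<.5)&(z>.03)&(z<.16)
print([(round(a,3),np.median(W[m&(x>=a)&(x<a+.012)][:,2]).round(3)) for a in np.arange(.42,.5,.012)],np.sort(W[m][:,0])[:5].round(3))
E
```

```text
35.8 [0.5089 0.1444 0.0382] [[-0.865, -0.032, -0.5], [-0.028, 0.999, -0.015], [0.5, 0.001, -0.866]] [  26.    39.2   -0.4  -12.1  -78.4 -108.8] [-0.2  0.3 -2.3] 0.3119960980198722 29.935079980641603
held 363 [0.428 0.121 0.041] [0.53  0.178 0.092]
  end block z 0.044 0.072 y 0.13 0.168
[(np.float64(0.42), np.float64(0.068)), (np.float64(0.432), np.float64(0.07)), (np.float64(0.444), np.float64(0.064)), (np.float64(0.456), np.float64(0.064)), (np.float64(0.468), np.float64(0.064)), (np.float64(0.48), np.float64(0.064)), (np.float64(0.492), np.float64(0.065))] [0.426 0.426 0.426 0.427 0.427]
```

Emit:
jog_arm(plan="-0.05 0 0.09 0 0 0 1; 0 0 0 0 0 0 0.25; 0 0 0 0 0 0 0.1; 0 0 0 0 0 0 0; 0 0 0 0 0 0 -0.1; 0 0 0 0 0 0 -0.1; 0 0 0 0 0 0 -0.1; 0 0 -0.4 0 0 0 -0.1; 0.2 0 -0.8 0 0 0 -0.1; 0.3 0 -0.8 0 0 0 -0.1")

```text
time_s: 36.9
tcp_pos: [0.5233, 0.1445, 0.0854]
ee_rot: [[-0.865, -0.032, -0.501], [-0.027, 0.999, -0.016], [0.502, -0.001, -0.865]]
wrist_force: [0.2, 0.0, 0.6]
gripper_width: 0.549
gripper_force: 0.0
```

```bash
python3 - <<'E'
from look import *
st()
plan([(np.array([.5,.14,.22]),rot(1.8,-20),-.15),(np.array([.45,.05,.24]),rot(5,0),-.15),(np.array([.42,-.42,.24]),rot(30,35),-1)],1)
E
```

```text
36.9 [0.5233 0.1445 0.0854] [[-0.865, -0.032, -0.501], [-0.027, 0.999, -0.016], [0.502, -0.001, -0.865]] [  25.5   37.2    3.7  -11.7  -84.6 -109.7] [0.2 0.  0.6] 0.5487477317342997 0.0
0.59 -0.03 -0.7 0 -0.21 0 -0.15; 0.56 -0.02 -0.71 0 -0.21 0 -0.15; 0.54 -0.03 -0.73 0 -0.21 0 -0.15; 0.52 -0.02 -0.75 0 -0.21 0 -0.15; 0.5 -0.03 -0.76 0 -0.21 0 -0.15; 0.48 -0.02 -0.78 0 -0.21 0 -0.15; 0.45 -0.71 0 0.01 -0.5 -0.08 -0.15; 0.46 -0.7 -0.04 0.01 -0.5 -0.08 -0.15; 0.46 -0.7 -0.07 0.02 -0.5 -0.08 -0.15; 0.47 -0.69 -0.1 0.01 -0.5 -0.08 -0.15

0.46 -0.69 -0.12 0.02 -0.5 -0.08 -0.15; 0.14 -0.93 0 -0.05 -0.22 -0.15 -1; 0.16 -0.93 -0.01 -0.05 -0.22 -0.15 -1; 0.18 -0.92 -0.02 -0.05 -0.21 -0.15 -1; 0.2 -0.92 -0.03 -0.05 -0.22 -0.15 -1; 0.22 -0.92 -0.05 -0.05 -0.21 -0.15 -1; 0.23 -0.91 -0.06 -0.05 -0.22 -0.15 -1; 0.25 -0.9 -0.07 -0.05 -0.21 -0.15 -1; 0.27 -0.9 -0.09 -0.05 -0.21 -0.15 -1; 0.28 -0.89 -0.1 -0.05 -0.22 -0.15 -1

0.3 -0.89 -0.12 -0.05 -0.21 -0.15 -1; 0.31 -0.88 -0.13 -0.05 -0.22 -0.15 -1; 0.33 -0.87 -0.15 -0.05 -0.21 -0.15 -1; 0.34 -0.86 -0.17 -0.05 -0.22 -0.15 -1; 0.36 -0.85 -0.18 -0.04 -0.21 -0.15 -1; 0.37 -0.85 -0.2 -0.05 -0.22 -0.15 -1; 0.38 -0.83 -0.21 -0.04 -0.21 -0.16 -1; 0.39 -0.83 -0.23 -0.05 -0.22 -0.15 -1; 0.4 -0.82 -0.25 -0.04 -0.21 -0.16 -1; 0.41 -0.8 -0.27 -0.05 -0.22 -0.15 -1

0.42 -0.79 -0.28 -0.04 -0.21 -0.16 -1; 0 0 0 0 0 0 -1; 0 0 0 0 0 0 -1; 0 0 0 0 0 0 -1; 0 0 0 0 0 0 -1; 0 0 0 0 0 0 -1; 0 0 0 0 0 0 -1; 0 0 0 0 0 0 -1; 0 0 0 0 0 0 -1; 0 0 0 0 0 0 -1

end [ 0.4199 -0.4199  0.2399]
```

Emit:
jog_arm(plan="0.59 -0.03 -0.7 0 -0.21 0 -0.15; 0.56 -0.02 -0.71 0 -0.21 0 -0.15; 0.54 -0.03 -0.73 0 -0.21 0 -0.15; 0.52 -0.02 -0.75 0 -0.21 0 -0.15; 0.5 -0.03 -0.76 0 -0.21 0 -0.15; 0.48 -0.02 -0.78 0 -0.21 0 -0.15; 0.45 -0.71 0 0.01 -0.5 -0.08 -0.15; 0.46 -0.7 -0.04 0.01 -0.5 -0.08 -0.15; 0.46 -0.7 -0.07 0.02 -0.5 -0.08 -0.15; 0.47 -0.69 -0.1 0.01 -0.5 -0.08 -0.15")

```text
time_s: 37.9
tcp_pos: [0.4594, 0.0674, 0.2365]
ee_rot: [[-0.995, -0.077, -0.065], [-0.077, 0.997, -0.002], [0.065, 0.003, -0.998]]
wrist_force: [-0.3, 0.9, -0.6]
gripper_width: 0.574
gripper_force: 0.0
```

Emit:
jog_arm(plan="0.46 -0.69 -0.12 0.02 -0.5 -0.08 -0.15; 0.14 -0.93 0 -0.05 -0.22 -0.15 -1; 0.16 -0.93 -0.01 -0.05 -0.22 -0.15 -1; 0.18 -0.92 -0.02 -0.05 -0.21 -0.15 -1; 0.2 -0.92 -0.03 -0.05 -0.22 -0.15 -1; 0.22 -0.92 -0.05 -0.05 -0.21 -0.15 -1; 0.23 -0.91 -0.06 -0.05 -0.22 -0.15 -1; 0.25 -0.9 -0.07 -0.05 -0.21 -0.15 -1; 0.27 -0.9 -0.09 -0.05 -0.21 -0.15 -1; 0.28 -0.89 -0.1 -0.05 -0.22 -0.15 -1")

```text
time_s: 38.9
tcp_pos: [0.4361, -0.1623, 0.2399]
ee_rot: [[-0.926, -0.28, 0.254], [-0.26, 0.959, 0.11], [-0.274, 0.035, -0.961]]
wrist_force: [1.2, -0.5, -0.8]
gripper_width: 0.998
gripper_force: 0.0
```

Emit:
jog_arm(plan="0.3 -0.89 -0.12 -0.05 -0.21 -0.15 -1; 0.31 -0.88 -0.13 -0.05 -0.22 -0.15 -1; 0.33 -0.87 -0.15 -0.05 -0.21 -0.15 -1; 0.34 -0.86 -0.17 -0.05 -0.22 -0.15 -1; 0.36 -0.85 -0.18 -0.04 -0.21 -0.15 -1; 0.37 -0.85 -0.2 -0.05 -0.22 -0.15 -1; 0.38 -0.83 -0.21 -0.04 -0.21 -0.16 -1; 0.39 -0.83 -0.23 -0.05 -0.22 -0.15 -1; 0.4 -0.82 -0.25 -0.04 -0.21 -0.16 -1; 0.41 -0.8 -0.27 -0.05 -0.22 -0.15 -1")

```text
time_s: 39.9
tcp_pos: [0.4207, -0.3977, 0.2398]
ee_rot: [[-0.733, -0.482, 0.48], [-0.399, 0.876, 0.27], [-0.551, 0.006, -0.835]]
wrist_force: [1.0, 0.3, 0.9]
gripper_width: 0.999
gripper_force: 0.0
```

```bash
python3 - <<'E'
from look import *
st();look()
R=rot(35,60); B=[.565,-.403,.077]
plan([(G(B,R,.115),R,-1)],1)
E
```

```text
39.9 [ 0.4207 -0.3977  0.2398] [[-0.733, -0.482, 0.48], [-0.399, 0.876, 0.27], [-0.551, 0.006, -0.835]] [-46.7  16.3  -0.1 -35.  -68.7  -3. ] [1.  0.3 0.9] 0.9992056713193757 0.0
tall 169 med [ 0.715 -0.57   0.129] ext [ 0.663 -0.599  0.118] [ 0.75  -0.546  0.142] rect [ 0.705 -0.571] [0.092 0.021] 26.8
tall 151 med [ 0.63  -0.454  0.13 ] ext [ 0.61  -0.475  0.119] [ 0.651 -0.435  0.135] rect [ 0.631 -0.455] [0.043 0.037] 71.6
tall 160 med [ 0.611 -0.313  0.13 ] ext [ 0.589 -0.332  0.118] [ 0.633 -0.294  0.135] rect [ 0.611 -0.313] [0.041 0.041] 20.3
tall 175 med [ 0.564 -0.403  0.13 ] ext [ 0.543 -0.425  0.118] [ 0.588 -0.382  0.134] rect [ 0.565 -0.403] [0.04  0.045] 24.7
lying 416 med [0.501 0.01  0.06 ] ext [ 0.436 -0.013  0.05 ] [0.567 0.032 0.071] rect [0.502 0.01 ] [0.13  0.043] 1.8
lying 408 med [0.502 0.208 0.06 ] ext [0.436 0.188 0.05 ] [0.566 0.234 0.073] rect [0.5   0.211] [0.129 0.042] 1.5
lying 409 med [0.491 0.141 0.06 ] ext [0.426 0.121 0.05 ] [0.558 0.167 0.074] rect [0.492 0.142] [0.131 0.044] 2.8
0.15 -0.46 0.68 -0.08 -0.48 -0.08 -1; 0.19 -0.47 0.66 -0.08 -0.47 -0.08 -1; 0.24 -0.47 0.64 -0.08 -0.48 -0.08 -1; 0.29 -0.47 0.62 -0.08 -0.47 -0.08 -1; 0.34 -0.48 0.59 -0.08 -0.48 -0.09 -1; 0.38 -0.48 0.56 -0.08 -0.47 -0.08 -1; 0.43 -0.48 0.54 -0.08 -0.48 -0.09 -1; 0 0 0 0 0 0 -1; 0 0 0 0 0 0 -1; 0 0 0 0 0 0 -1

end [ 0.497  -0.4507  0.1249]
```

A lies level in cradle 3. The slip came from lifting before the fingers had finished closing, so I'll let them close for longer on B.

Emit:
jog_arm(plan="0.15 -0.46 0.68 -0.08 -0.48 -0.08 -1; 0.19 -0.47 0.66 -0.08 -0.47 -0.08 -1; 0.24 -0.47 0.64 -0.08 -0.48 -0.08 -1; 0.29 -0.47 0.62 -0.08 -0.47 -0.08 -1; 0.34 -0.48 0.59 -0.08 -0.48 -0.09 -1; 0.38 -0.48 0.56 -0.08 -0.47 -0.08 -1; 0.43 -0.48 0.54 -0.08 -0.48 -0.09 -1; 0 0 0 0 0 0 -1; 0 0 0 0 0 0 -1; 0 0 0 0 0 0 -1")

```text
time_s: 40.95
tcp_pos: [0.498, -0.4453, 0.127]
ee_rot: [[-0.408, -0.576, 0.708], [-0.289, 0.817, 0.499], [-0.866, -0.001, -0.5]]
wrist_force: [0.3, -0.4, 1.0]
gripper_width: 1.0
gripper_force: 0.0
```

```bash
python3 - <<'E'
from look import *
st()
R=rot(35,60); B=[.565,-.403,.077]
plan([(G(B,R,0),R,-.5)],1)
E
```

```text
41.0 [ 0.498  -0.4453  0.127 ] [[-0.408, -0.576, 0.708], [-0.289, 0.817, 0.499], [-0.866, -0.001, -0.5]] [-58.2  38.4  10.3 -61.7 -79.   26.3] [ 0.3 -0.4  1. ] 1.0002455872722786 0.0
0.03 -0.03 0.9 0 0 0 -0.5; 0.03 -0.03 0.9 0 0 0 -0.5; 0.03 -0.03 0.9 0.01 0 0.01 -0.5; 0.03 -0.04 0.9 0 0 0 -0.5; 0.03 -0.03 0.9 0.01 0 0.01 -0.5; 0 0 0 0 0 0 -0.5; 0 0 0 0 0 0 -0.5; 0 0 0 0 0 0 -0.5; 0 0 0 0 0 0 -0.5; 0 0 0 0 0 0 -0.5

end [ 0.5785 -0.3936  0.0675]
```

Emit:
jog_arm(plan="0.03 -0.03 0.9 0 0 0 -0.5; 0.03 -0.03 0.9 0 0 0 -0.5; 0.03 -0.03 0.9 0.01 0 0.01 -0.5; 0.03 -0.04 0.9 0 0 0 -0.5; 0.03 -0.03 0.9 0.01 0 0.01 -0.5; 0 0 0 0 0 0 -0.5; 0 0 0 0 0 0 -0.2; 0 0 0 0 0 0 0; 0 0 0 0 0 0 0.2; 0 0 0 0 0 0 1")

```text
time_s: 41.95
tcp_pos: [0.5779, -0.3941, 0.066]
ee_rot: [[-0.411, -0.572, 0.71], [-0.284, 0.821, 0.496], [-0.866, 0.002, -0.499]]
wrist_force: [0.1, 0.9, 0.6]
gripper_width: 0.473
gripper_force: 0.0
```

Emit:
jog_arm(plan="0 0 0 0 0 0 1; 0 0 0 0 0 0 1; 0 0 0 0 0 0 1; 0 0 0 0 0 0 1; 0 0 0 0 0 0 1; 0 0 0 0 0 0 1; 0 0 0 0 0 0 1; 0 0 0 0 0 0 1; -0.1 0 -0.06 0 0 0 1; -0.2 0 -0.12 0 0 0 1")

```text
time_s: 42.95
tcp_pos: [0.5768, -0.3919, 0.0722]
ee_rot: [[-0.414, -0.573, 0.707], [-0.281, 0.819, 0.5], [-0.866, 0.009, -0.5]]
wrist_force: [-0.1, 0.3, -3.0]
gripper_width: 0.317
gripper_force: 29.9
```

Emit:
jog_arm(plan="-0.4 0 -0.23 0 0 0 1; -0.7 0 -0.4 0 0 0 1; -0.7 0 -0.4 0 0 0 1; -0.7 0 -0.4 0 0 0 1; -0.7 0 -0.4 0 0 0 1; -0.7 0 -0.4 0 0 0 1; -0.7 0 -0.4 0 0 0 1; -0.7 0 -0.4 0 0 0 1; -0.2 0 -0.12 0 0 0 1; 0 0 0 0 0 0 1")

```text
time_s: 43.95
tcp_pos: [0.5786, -0.3933, 0.234]
ee_rot: [[-0.41, -0.573, 0.71], [-0.285, 0.82, 0.497], [-0.866, 0.001, -0.499]]
wrist_force: [0.3, 0.4, -3.3]
gripper_width: 0.317
gripper_force: 29.9
```

```bash
python3 - <<'E'
from look import *
st()
T,R=place(1,.012)
plan([(np.array([.49,-.35,.26]),rot(30,30),1),(np.array([.48,-.1,.25]),rot(10,-10),1),(np.r_[T[:2],.17],R,1)],1)
E
```

```text
44.0 [ 0.5786 -0.3933  0.234 ] [[-0.41, -0.573, 0.71], [-0.285, 0.82, 0.497], [-0.866, 0.001, -0.499]] [-50.   30.7  13.6 -62.2 -77.3  12.5] [ 0.3  0.4 -3.3] 0.3169220611350621 29.94640365242958
0.01 0.69 -0.43 0.09 0.75 0.09 1; 0.07 0.68 -0.44 0.09 0.75 0.09 1; 0.12 0.68 -0.44 0.09 0.75 0.09 1; 0.17 0.67 -0.43 0.09 0.75 0.08 1; 0.23 0.67 -0.42 0.09 0.75 0.09 1; -0.35 0.81 0.24 0.04 0.45 0.23 1; -0.34 0.82 0.22 0.04 0.45 0.23 1; -0.32 0.83 0.19 0.04 0.45 0.23 1; -0.31 0.84 0.17 0.04 0.45 0.23 1; -0.29 0.85 0.14 0.04 0.45 0.23 1

-0.27 0.86 0.12 0.04 0.45 0.23 1; -0.25 0.87 0.1 0.04 0.45 0.23 1; -0.23 0.88 0.08 0.04 0.45 0.23 1; -0.2 0.88 0.07 0.04 0.45 0.22 1; -0.18 0.89 0.05 0.05 0.45 0.23 1; -0.15 0.89 0.03 0.04 0.45 0.22 1; -0.3 0.76 0.31 -0.04 0.28 0.11 1; -0.3 0.76 0.3 -0.04 0.28 0.11 1; -0.3 0.77 0.29 -0.04 0.28 0.11 1; -0.3 0.77 0.28 -0.04 0.28 0.11 1

-0.3 0.77 0.28 -0.04 0.27 0.11 1; -0.3 0.78 0.27 -0.04 0.28 0.11 1; -0.3 0.78 0.26 -0.04 0.27 0.1 1; -0.3 0.78 0.26 -0.03 0.28 0.11 1; -0.3 0.79 0.25 -0.04 0.27 0.1 1; 0 0 0 0 0 0 1; 0 0 0 0 0 0 1; 0 0 0 0 0 0 1; 0 0 0 0 0 0 1; 0 0 0 0 0 0 1

end [0.5044 0.0782 0.17  ]
```

Emit:
jog_arm(plan="0.01 0.69 -0.43 0.09 0.75 0.09 1; 0.07 0.68 -0.44 0.09 0.75 0.09 1; 0.12 0.68 -0.44 0.09 0.75 0.09 1; 0.17 0.67 -0.43 0.09 0.75 0.08 1; 0.23 0.67 -0.42 0.09 0.75 0.09 1; -0.35 0.81 0.24 0.04 0.45 0.23 1; -0.34 0.82 0.22 0.04 0.45 0.23 1; -0.32 0.83 0.19 0.04 0.45 0.23 1; -0.31 0.84 0.17 0.04 0.45 0.23 1; -0.29 0.85 0.14 0.04 0.45 0.23 1")

```text
time_s: 44.95
tcp_pos: [0.4842, -0.2344, 0.2529]
ee_rot: [[-0.919, -0.354, 0.174], [-0.34, 0.935, 0.105], [-0.199, 0.037, -0.979]]
wrist_force: [-0.2, 0.2, -3.0]
gripper_width: 0.316
gripper_force: 30.0
```

Emit:
jog_arm(plan="-0.27 0.86 0.12 0.04 0.45 0.23 1; -0.25 0.87 0.1 0.04 0.45 0.23 1; -0.23 0.88 0.08 0.04 0.45 0.23 1; -0.2 0.88 0.07 0.04 0.45 0.22 1; -0.18 0.89 0.05 0.05 0.45 0.23 1; -0.15 0.89 0.03 0.04 0.45 0.22 1; -0.3 0.76 0.31 -0.04 0.28 0.11 1; -0.3 0.76 0.3 -0.04 0.28 0.11 1; -0.3 0.77 0.29 -0.04 0.28 0.11 1; -0.3 0.77 0.28 -0.04 0.28 0.11 1")

```text
time_s: 45.95
tcp_pos: [0.4901, -0.0197, 0.2122]
ee_rot: [[-0.938, -0.108, -0.33], [-0.105, 0.994, -0.026], [0.33, 0.01, -0.944]]
wrist_force: [0.2, -0.2, -3.4]
gripper_width: 0.312
gripper_force: 30.0
```

```bash
python3 - <<'E'
from look import *
st()
T,R=place(1,.012)
plan([(np.r_[T[:2],.15],R,1),(T+[0,0,.06],R,1)],1)
E
```

```text
46.0 [ 0.4901 -0.0197  0.2122] [[-0.938, -0.108, -0.33], [-0.105, 0.994, -0.026], [0.33, 0.01, -0.944]] [ 14.5  19.9  -5.6  -3.3 -83.5 -97.3] [ 0.2 -0.2 -3.4] 0.31172922657137625 29.97007261030376
-0.35 0.76 0.41 -0.03 0.27 0.11 1; -0.36 0.76 0.4 -0.03 0.27 0.1 1; -0.36 0.77 0.39 -0.03 0.26 0.11 1; -0.37 0.77 0.38 -0.04 0.27 0.1 1; -0.37 0.78 0.37 -0.03 0.26 0.11 1; -0.38 0 0.65 0 0 0 1; -0.37 0 0.65 0 0 0 1; -0.38 0 0.66 0 0 0 1; 0 0 0 0 0 0 1; 0 0 0 0 0 0 1

end [0.5046 0.0781 0.0934]
```

Emit:
jog_arm(plan="-0.35 0.76 0.41 -0.03 0.27 0.11 1; -0.36 0.76 0.4 -0.03 0.27 0.1 1; -0.36 0.77 0.39 -0.03 0.26 0.11 1; -0.37 0.77 0.38 -0.04 0.27 0.1 1; -0.37 0.78 0.37 -0.03 0.26 0.11 1; -0.38 0 0.65 0 0 0 1; -0.37 0 0.65 0 0 0 1; -0.38 0 0.66 0 0 0 1; 0 0 0 0 0 0 1; 0 0 0 0 0 0 1")

```text
time_s: 46.95
tcp_pos: [0.5056, 0.0765, 0.0946]
ee_rot: [[-0.867, -0.032, -0.497], [-0.027, 0.999, -0.018], [0.497, -0.002, -0.868]]
wrist_force: [0.1, -0.5, -3.0]
gripper_width: 0.311
gripper_force: 30.0
```

```bash
cat >> look.py <<'E'
def prof(yc,x0=.4,x1=.52,z0=.03):
    p,d,c=snap("top");W=cloud(d,c);x,y,z=np.moveaxis(W,-1,0)
    m=(abs(y-yc)<.01)&(x>x0)&(x<x1)&(z>z0)&(z<.2)
    print([(round(a,3),np.median(W[m&(x>=a)&(x<a+.012)][:,2]).round(3)) for a in np.arange(x0,x1,.012) if (m&(x>=a)&(x<a+.012)).any()],np.sort(W[m][:,0])[:5].round(3))
E
python3 - <<'E'
from look import *
st(); prof(.075,z0=.08)
E
```

```text
47.0 [0.5056 0.0765 0.0946] [[-0.867, -0.032, -0.497], [-0.027, 0.999, -0.018], [0.497, -0.002, -0.868]] [  20.9   34.1   -1.7   -9.3  -82.8 -105.5] [ 0.1 -0.5 -3. ] 0.31123155005805186 29.96989586390555
[(np.float64(0.436), np.float64(0.13)), (np.float64(0.448), np.float64(0.126)), (np.float64(0.46), np.float64(0.124)), (np.float64(0.472), np.float64(0.123)), (np.float64(0.484), np.float64(0.123)), (np.float64(0.496), np.float64(0.124)), (np.float64(0.508), np.float64(0.123))] [0.439 0.439 0.439 0.439 0.439]
```

```bash
python3 - <<'E'
from look import *
R=rot(1.8,-30); T=np.array([.504,.077,.0348])
plan([(T+[0,0,.02],R,1),(T,R,1)],1,.015)
E
```

```text
-0.24 0.01 0.48 -0.01 0.01 0 1; -0.25 0.01 0.49 0 0.01 0 1; -0.24 0 0.48 -0.01 0.02 0 1; -0.2 0 0.35 0 0 0 1; -0.2 0 0.34 0 0 0 1; 0 0 0 0 0 0 1; 0 0 0 0 0 0 1; 0 0 0 0 0 0 1; 0 0 0 0 0 0 1; 0 0 0 0 0 0 1

end [0.504  0.077  0.0349]
```

Emit:
jog_arm(plan="-0.24 0.01 0.48 -0.01 0.01 0 1; -0.25 0.01 0.49 0 0.01 0 1; -0.24 0 0.48 -0.01 0.02 0 1; -0.2 0 0.35 0 0 0 1; -0.2 0 0.34 0 0 0 1; 0 0 0 0 0 0 1; 0 0 0 0 0 0 1; 0 0 0 0 0 0 0.25; 0 0 0 0 0 0 0.1; 0 0 0 0 0 0 0")

```text
time_s: 48.0
tcp_pos: [0.5042, 0.077, 0.0357]
ee_rot: [[-0.866, -0.031, -0.499], [-0.028, 1.0, -0.015], [0.499, 0.001, -0.867]]
wrist_force: [0.6, 0.6, 0.1]
gripper_width: 0.459
gripper_force: 0.0
```

Emit:
jog_arm(plan="0 0 0 0 0 0 -0.1; 0 0 0 0 0 0 -0.1; 0 0 0 0 0 0 -0.1; 0 0 0 0 0 0 -0.1; 0 0 -0.4 0 0 0 -0.1; 0.2 0 -0.8 0 0 0 -0.1; 0.3 0 -0.8 0 0 0 -0.1; 0.45 0 -0.8 0 0 0 -0.1; 0.45 0 -0.8 0 0 0 -0.1; 0.45 0 -0.8 0 0 0 -0.1")

```text
time_s: 49.0
tcp_pos: [0.5191, 0.0772, 0.1547]
ee_rot: [[-0.866, -0.031, -0.499], [-0.027, 1.0, -0.015], [0.5, 0.0, -0.866]]
wrist_force: [-0.1, 0.9, 0.2]
gripper_width: 0.553
gripper_force: 0.0
```

```bash
python3 - <<'E'
from look import *
st(); prof(.076)
plan([(np.array([.46,.2,.27]),rot(20,0),1),(np.array([.40,.30,.26]),rot(40,0),1)],1)
E
```

```text
49.0 [0.5191 0.0772 0.1547] [[-0.866, -0.031, -0.499], [-0.027, 1.0, -0.015], [0.5, 0.0, -0.866]] [  20.4   31.8    3.9   -9.2  -90.7 -106.4] [-0.1  0.9  0.2] 0.5531639231198503 0.0
[(np.float64(0.436), np.float64(0.066)), (np.float64(0.448), np.float64(0.063)), (np.float64(0.46), np.float64(0.059)), (np.float64(0.472), np.float64(0.06)), (np.float64(0.484), np.float64(0.061)), (np.float64(0.496), np.float64(0.06)), (np.float64(0.508), np.float64(0.059))] [0.438 0.438 0.438 0.438 0.438]
0.52 0.62 -0.34 0.07 -0.46 -0.28 1; 0.48 0.64 -0.38 0.07 -0.46 -0.28 1; 0.42 0.65 -0.42 0.08 -0.46 -0.28 1; 0.37 0.67 -0.45 0.07 -0.46 -0.28 1; 0.32 0.67 -0.48 0.08 -0.46 -0.27 1; 0.26 0.68 -0.5 0.07 -0.45 -0.28 1; 0.2 0.68 -0.53 0.08 -0.46 -0.27 1; 0.13 0.69 -0.54 0.07 -0.45 -0.28 1; 0.18 0.92 0.08 0 0 -0.5 1; 0.11 0.92 0.08 0 0 -0.5 1

0.05 0.93 0.08 0 0 -0.5 1; -0.02 0.93 0.08 0 0 -0.5 1; -0.08 0.93 0.08 0 0 -0.5 1; 0 0 0 0 0 0 1; 0 0 0 0 0 0 1; 0 0 0 0 0 0 1; 0 0 0 0 0 0 1; 0 0 0 0 0 0 1; 0 0 0 0 0 0 1; 0 0 0 0 0 0 1

end [0.4001 0.3    0.26  ]
```

Emit:
jog_arm(plan="0.52 0.62 -0.34 0.07 -0.46 -0.28 1; 0.48 0.64 -0.38 0.07 -0.46 -0.28 1; 0.42 0.65 -0.42 0.08 -0.46 -0.28 1; 0.37 0.67 -0.45 0.07 -0.46 -0.28 1; 0.32 0.67 -0.48 0.08 -0.46 -0.27 1; 0.26 0.68 -0.5 0.07 -0.45 -0.28 1; 0.2 0.68 -0.53 0.08 -0.46 -0.27 1; 0.13 0.69 -0.54 0.07 -0.45 -0.28 1; 0 0 0 0 0 0 1; 0 0 0 0 0 0 1")

```text
time_s: 50.05
tcp_pos: [0.4583, 0.2005, 0.2655]
ee_rot: [[-0.94, -0.342, -0.008], [-0.342, 0.94, 0.0], [0.008, 0.003, -1.0]]
wrist_force: [0.5, -0.3, -0.5]
gripper_width: 0.004
gripper_force: 0.0
```

```bash
python3 - <<'E'
from look import *
st(); 
for n in("top","side"):
    p,d,c=snap(n);W=cloud(d,c);h=cv2.cvtColor(p,cv2.COLOR_RGB2HSV);x,y,z=np.moveaxis(W,-1,0)
    m=(h[...,1]>120)&((h[...,0]<6)|(h[...,0]>172))&(z>.164)&(z<.185)&(x>.4)&(x<.55)&(y>.25)&(y<.45)
    q=W[m]; print(n,len(q),q.mean(0).round(4) if len(q) else "",q.min(0).round(3),q.max(0).round(3),cv2.minEnclosingCircle(q[:,:2].astype(np.float32)))
E
```

```text
50.0 [0.4583 0.2005 0.2655] [[-0.94, -0.342, -0.008], [-0.342, 0.94, 0.0], [0.008, 0.003, -1.0]] [  42.     8.3  -12.1   -0.3  -70.  -112. ] [ 0.5 -0.3 -0.5] 0.0037933159494974128 0.0Traceback (most recent call last):
  File "<stdin>", line 6, in <module>
    return umr_minimum(a, axis, None, out, keepdims, initial, where)
ValueError: zero-size array to reduction operation minimum which has no identity
```

```bash
python3 - <<'E'
from look import *
Z=np.load("/tmp/top.npz");L=[("top",Z["p"],Z["W"])]
p,d,c=snap("side");L.append(("side",p,cloud(d,c)))
for n,p,W in L:
    h=cv2.cvtColor(p,cv2.COLOR_RGB2HSV);x,y,z=np.moveaxis(W,-1,0)
    m=(h[...,1]>120)&((h[...,0]<6)|(h[...,0]>172))&(z>.164)&(z<.185)&(x>.4)&(x<.55)&(y>.25)&(y<.45)
    q=W[m]; print(n,len(q)); 
    if len(q): print(q.mean(0).round(4),q.min(0).round(3),q.max(0).round(3),cv2.minEnclosingCircle(q[:,:2].astype(np.float32)))
N=np.array([.482,.36])
plan([(np.r_[N,.23],rot(20,0),1),(np.r_[N,.19],rot(20,0),1)],1)
E
```

```text
top 106
[0.4811 0.3529 0.172 ] [0.465 0.339 0.164] [0.497 0.369 0.178] ((0.4814326763153076, 0.35441190004348755), 0.016586733981966972)
side 133
[0.482  0.3615 0.1724] [0.467 0.344 0.164] [0.499 0.375 0.177] ((0.4824048578739166, 0.35878151655197144), 0.016502151265740395)
-0.44 0.81 0.19 0 -0.01 0 1; -0.44 0.82 0.19 0 -0.01 0 1; -0.44 0.81 0.2 0 -0.01 0 1; -0.43 0.82 0.2 0 -0.01 0 1; -0.44 0.81 0.19 0 -0.01 0 1; -0.43 0.82 0.2 0.01 -0.01 -0.01 1; -0.44 0.81 0.19 0 -0.01 0 1; 0 0 0.8 0 0 0 1; 0 0 0.8 0 0 0 1; 0 0 0 0 0 0 1

end [0.4821 0.3599 0.1901]
```

Emit:
jog_arm(plan="-0.44 0.81 0.19 0 -0.01 0 1; -0.44 0.82 0.19 0 -0.01 0 1; -0.44 0.81 0.2 0 -0.01 0 1; -0.43 0.82 0.2 0 -0.01 0 1; -0.44 0.81 0.19 0 -0.01 0 1; -0.43 0.82 0.2 0.01 -0.01 -0.01 1; -0.4 0.7 0.19 0 -0.01 0 1; 0 0 0.8 0 0 0 1; 0 0 0.8 0 0 0 1; 0 0 0 0 0 0 1")

```text
time_s: 51.15
tcp_pos: [0.4804, 0.3572, 0.1875]
ee_rot: [[-0.939, -0.343, -0.004], [-0.343, 0.939, -0.003], [0.004, -0.002, -1.0]]
wrist_force: [-0.0, -0.6, 0.6]
gripper_width: 0.003
gripper_force: 0.0
```

Emit:
jog_arm(plan="0 0 0.3 0 0 0 1; 0 0 0.3 0 0 0 1; 0 0 0.2 0 0 0 1; 0 0 0.08 0 0 0 1; 0 0 0 0 0 0 1; 0 0 0 0 0 0 1; 0 0 0 0 0 0 1; 0 0 0 0 0 0 1; 0 0 0 0 0 0 1; 0 0 0 0 0 0 1")

```text
time_s: 52.15
tcp_pos: [0.4821, 0.3578, 0.1691]
ee_rot: [[-0.939, -0.343, 0.002], [-0.343, 0.939, 0.002], [-0.003, 0.001, -1.0]]
wrist_force: [-1.1, 1.4, 4.4]
gripper_width: 0.003
gripper_force: 1.7
```

Emit:
jog_arm(plan="0 0 0.04 0 0 0 1; 0 0 0.04 0 0 0 1; 0 0 0.04 0 0 0 1; 0 0 0.04 0 0 0 1; 0 0 0 0 0 0 1; 0 0 0 0 0 0 1; 0 0 0 0 0 0 1; 0 0 0 0 0 0 1; 0 0 0 0 0 0 1; 0 0 0 0 0 0 1")

```text
time_s: 53.15
tcp_pos: [0.4821, 0.3578, 0.1653]
ee_rot: [[-0.939, -0.343, 0.002], [-0.343, 0.939, 0.002], [-0.003, 0.001, -1.0]]
wrist_force: [-1.0, 0.5, 5.3]
gripper_width: 0.006
gripper_force: 2.7
```

Emit:
jog_arm(plan="0 0 0.04 0 0 0 1; 0 0 0.04 0 0 0 1; 0 0 0 0 0 0 1; 0 0 0 0 0 0 1; 0 0 0 0 0 0 1; 0 0 0 0 0 0 1; 0 0 0 0 0 0 1; 0 0 0 0 0 0 1; 0 0 0 0 0 0 1; 0 0 0 0 0 0 1")

```text
time_s: 54.15
tcp_pos: [0.4821, 0.3578, 0.1644]
ee_rot: [[-0.939, -0.343, 0.003], [-0.343, 0.939, 0.002], [-0.003, 0.001, -1.0]]
wrist_force: [-2.1, 0.5, 10.3]
gripper_width: 0.01
gripper_force: 4.9
```

Emit:
jog_arm(plan="0 0 -0.2 0 0 0 1; 0 0 -0.4 0 0 0 1; 0 0 -0.8 0 0 0 1; 0 0 -0.9 0 0 0 1; 0 0 -0.9 0 0 0 1; 0 0 -0.9 0 0 0 1; 0 0 0 0 0 0 1; 0 0 0 0 0 0 1; 0 0 0 0 0 0 1; 0 0 0 0 0 0 1")

```text
time_s: 55.15
tcp_pos: [0.4812, 0.3569, 0.2638]
ee_rot: [[-0.94, -0.342, -0.001], [-0.342, 0.94, -0.001], [0.001, -0.001, -1.0]]
wrist_force: [0.5, 0.4, 0.2]
gripper_width: 0.011
gripper_force: 0.0
```

```bash
python3 - <<'E'
from look import *
st()
Z=np.load("/tmp/top.npz");p,W=Z["p"],Z["W"];x,y,z=np.moveaxis(W,-1,0);h=cv2.cvtColor(p,cv2.COLOR_RGB2HSV);H,S,V=[h[...,i].astype(int) for i in range(3)]
# label plane
m=(S<90)&(V>60)&(x>.465)&(x<.548)&(y>-.11)&(y<-.05)&(z>.025)&(z<.065)
q=W[m];c=q.mean(0);u,s,vt=np.linalg.svd(q-c);n=vt[2]*np.sign(vt[2,2]);print("label",len(q),c.round(4),n.round(3),[np.round(t,3) for t in cv2.minAreaRect(q[:,:2].astype(np.float32))],vt[0].round(3))
m=(x>.64)&(x<.75)&(abs(y-.08)<.05)&(z>.147)&(z<.16);q=W[m];print("scan top",len(q),q.mean(0).round(4),[np.round(t,3) for t in cv2.minAreaRect(q[:,:2].astype(np.float32))])
m=(x>.64)&(x<.75)&(abs(y-.08)<.05)&(S>110)&(H>18)&(H<35)&(z>.045)&(z<.06);q=W[m];print("head top",len(q),q.mean(0).round(4),[np.round(t,3) for t in cv2.minAreaRect(q[:,:2].astype(np.float32))])
m=(x>.62)&(x<.78)&(abs(y-.08)<.07)&(V<75)&(z>.003)&(z<.02);q=W[m];print("pad",len(q),q.mean(0).round(4),[np.round(t,3) for t in cv2.minAreaRect(q[:,:2].astype(np.float32))],cv2.boxPoints(cv2.minAreaRect(q[:,:2].astype(np.float32))).round(3).tolist())
plan([(np.array([.5,.24,.28]),rot(60,0),-1),(np.array([.66,.09,.26]),rot(103,0),-1)],1)
E
```

```text
55.1 [0.4812 0.3569 0.2638] [[-0.94, -0.342, -0.001], [-0.342, 0.94, -0.001], [0.001, -0.001, -1.0]] [  52.    18.1    0.6   -0.   -72.5 -122. ] [0.5 0.4 0.2] 0.011019561933223536 0.0
label 407 [ 0.506  -0.0778  0.0456] [ 0.009 -0.401  0.916] [array([ 0.506, -0.079]), array([0.082, 0.054]), np.float64(0.199)] [-0.999 -0.051 -0.013]
scan top 80 [0.6972 0.0821 0.1518] [array([0.697, 0.083]), array([0.031, 0.024]), np.float64(2.066)]
head top 141 [0.6892 0.0792 0.0537] [array([0.696, 0.082]), array([0.056, 0.046]), np.float64(13.285)]
pad 267 [0.6959 0.0756 0.0121] [array([0.702, 0.081]), array([0.08 , 0.079]), np.float64(7.29)] [[0.6570000052452087, 0.11500000208616257], [0.6669999957084656, 0.03700000047683716], [0.7459999918937683, 0.04699999839067459], [0.7360000014305115, 0.125]]
0.15 -0.78 -0.11 0 0 -0.83 -1; 0.24 -0.75 -0.11 0 0 -0.83 -1; 0.32 -0.72 -0.11 0 0 -0.83 -1; 0.4 -0.68 -0.1 0 0 -0.84 -1; 0.48 -0.62 -0.11 0 0 -0.83 -1; 0.55 -0.57 -0.1 0 -0.01 -0.84 -1; 0.2 -0.85 0.08 0 0 -0.54 -1; 0.26 -0.84 0.08 0 0 -0.54 -1; 0.33 -0.81 0.08 0 0 -0.54 -1; 0.39 -0.79 0.08 0 0 -0.54 -1

0.44 -0.76 0.08 0 0 -0.54 -1; 0.5 -0.72 0.08 0 0 -0.53 -1; 0.55 -0.68 0.08 0 0 -0.54 -1; 0.6 -0.64 0.08 0 0 -0.53 -1; 0.65 -0.59 0.08 0 0 -0.54 -1; 0.69 -0.54 0.07 0 0 -0.53 -1; 0 0 0 0 0 0 -1; 0 0 0 0 0 0 -1; 0 0 0 0 0 0 -1; 0 0 0 0 0 0 -1

end [0.6601 0.0901 0.2601]
```

Emit:
jog_arm(plan="0.15 -0.78 -0.11 0 0 -0.83 -1; 0.24 -0.75 -0.11 0 0 -0.83 -1; 0.32 -0.72 -0.11 0 0 -0.83 -1; 0.4 -0.68 -0.1 0 0 -0.84 -1; 0.48 -0.62 -0.11 0 0 -0.83 -1; 0.55 -0.57 -0.1 0 -0.01 -0.84 -1; 0.2 -0.85 0.08 0 0 -0.54 -1; 0.26 -0.84 0.08 0 0 -0.54 -1; 0.33 -0.81 0.08 0 0 -0.54 -1; 0.39 -0.79 0.08 0 0 -0.54 -1")

```text
time_s: 56.15
tcp_pos: [0.5648, 0.1797, 0.2722]
ee_rot: [[-0.217, -0.976, 0.0], [-0.976, 0.217, 0.002], [-0.002, -0.0, -1.0]]
wrist_force: [-0.3, 0.3, 0.3]
gripper_width: 0.831
gripper_force: 0.0
```

Emit:
jog_arm(plan="0.44 -0.76 0.08 0 0 -0.54 -1; 0.5 -0.72 0.08 0 0 -0.53 -1; 0.55 -0.68 0.08 0 0 -0.54 -1; 0.6 -0.64 0.08 0 0 -0.53 -1; 0.65 -0.59 0.08 0 0 -0.54 -1; 0.69 -0.54 0.07 0 0 -0.53 -1; 0 0 0 0 0 0 -0.4; 0 0 0 0 0 0 -0.4; 0 0 0 0 0 0 -0.4; 0 0 0 0 0 0 -0.4")

```text
time_s: 57.15
tcp_pos: [0.6602, 0.0914, 0.2617]
ee_rot: [[0.225, -0.974, 0.002], [-0.974, -0.225, 0.003], [-0.002, -0.003, -1.0]]
wrist_force: [-0.2, -0.5, 0.8]
gripper_width: 0.742
gripper_force: 0.0
```

```bash
python3 - <<'E'
from look import *
st()
p,d,c=snap("side");W=cloud(d,c);x,y,z=np.moveaxis(W,-1,0)
h=cv2.cvtColor(p,cv2.COLOR_RGB2HSV);H,S,V=[h[...,i].astype(int) for i in range(3)]
m=(x>.64)&(x<.75)&(abs(y-.08)<.05)&(z>.065)&(z<.145)&(V<90);q=W[m];print("side handle",len(q),q.mean(0).round(4),q.min(0).round(3),q.max(0).round(3))
R=rot(103,0);T=G([.697,.082,.118],R)
plan([(np.r_[T[:2],.2],R,-.4),(T,R,-.4)],1)
E
```

```text
57.1 [0.6602 0.0914 0.2617] [[0.225, -0.974, 0.002], [-0.974, -0.225, 0.003], [-0.002, -0.003, -1.0]] [ 21.7  24.9  10.5  -0.1 -75.5  -8.7] [-0.2 -0.5  0.8] 0.742348606230328 0.0
side handle 186 [0.6933 0.0966 0.1051] [0.678 0.086 0.065] [0.709 0.102 0.143]
0.18 -0.34 0.62 -0.01 0 0 -0.4; 0.17 -0.34 0.62 0 0.01 0 -0.4; 0.17 -0.33 0.62 -0.01 0 0 -0.4; 0.18 -0.34 0.61 0 0.01 0 -0.4; 0 0 0.81 0 0 0 -0.4; 0 0 0.81 0 0 0 -0.4; 0 0 0.81 0 0 0 -0.4; 0 0 0.81 0 0 0 -0.4; 0 0 0.8 0 0 0 -0.4; 0 0 0 0 0 0 -0.4

end [0.6971 0.082  0.099 ]
```

Emit:
jog_arm(plan="0.18 -0.32 0.62 -0.01 0 0 -0.4; 0.17 -0.32 0.62 0 0.01 0 -0.4; 0.17 -0.31 0.62 -0.01 0 0 -0.4; 0.16 -0.32 0.61 0 0.01 0 -0.4; 0 0 0.81 0 0 0 -0.4; 0 0 0.81 0 0 0 -0.4; 0 0 0.81 0 0 0 -0.4; 0 0 0.81 0 0 0 -0.4; 0 0 0.8 0 0 0 -0.4; 0 0 0 0 0 0 -0.4")

```text
time_s: 58.2
tcp_pos: [0.6932, 0.0804, 0.0934]
ee_rot: [[0.224, -0.975, -0.009], [-0.975, -0.224, -0.003], [0.001, 0.009, -1.0]]
wrist_force: [-1.3, -0.9, -0.6]
gripper_width: 0.701
gripper_force: 0.0
```

Emit:
jog_arm(plan="0 0 0 0 0 0 0; 0 0 0 0 0 0 0.2; 0 0 0 0 0 0 0.3; 0 0 0 0 0 0 1; 0 0 0 0 0 0 1; 0 0 0 0 0 0 1; 0 0 0 0 0 0 1; 0 0 0 0 0 0 1; 0 0 0 0 0 0 1; 0 0 0 0 0 0 1")

```text
time_s: 59.2
tcp_pos: [0.6958, 0.0814, 0.0992]
ee_rot: [[0.225, -0.974, 0.001], [-0.974, -0.225, -0.001], [0.001, -0.001, -1.0]]
wrist_force: [0.3, 0.6, 3.3]
gripper_width: 0.339
gripper_force: 30.0
```

```bash
python3 - <<'E'
from look import *
st(); s=r.sense(); p0=np.array(s["tcp_pos"]); 
R=rot(91.8,23.3); n=-R[:,2]; L=np.array([.507,-.078,.045])
hgt=p0[2]-.012   # TCP above foot
print("tcp above foot",hgt,n)
T=L+n*(.08+hgt); print(T)
plan([(p0+[0,0,.13],rot(103,0),1),(np.r_[.56,-.05,.26],rot(95,15),1),(T+n*.03,R,1),(T,R,1)],1,.022)
E
```

```text
59.2 [0.6958 0.0814 0.0992] [[0.225, -0.974, 0.001], [-0.974, -0.225, -0.001], [0.001, -0.001, -1.0]] [ 19.9  34.7   3.3   0.1 -58.6  -6.9] [0.3 0.6 3.3] 0.33934776834021046 29.995699105784297
tcp above foot 0.08724557013018347 [ 0.01242438 -0.39535032  0.91844638]
[ 0.50907792 -0.14412059  0.19860609]
0 0 -0.87 0 0 0 1; 0 0 -0.87 0 0 0 1; 0 0 -0.86 0 0 0 1; 0 0 -0.87 0 0 0 1; 0 0 -0.86 0 0 0 1; 0 0 -0.87 -0.01 -0.01 0 1; 0.43 0.72 -0.14 0.02 -0.21 0.11 1; 0.44 0.71 -0.15 0.01 -0.21 0.11 1; 0.45 0.7 -0.17 0.02 -0.21 0.11 1; 0.45 0.7 -0.18 0.01 -0.21 0.11 1

0.46 0.69 -0.19 0.02 -0.21 0.11 1; 0.46 0.68 -0.21 0.01 -0.2 0.11 1; 0.47 0.68 -0.22 0.02 -0.21 0.11 1; 0.47 0.67 -0.24 0.01 -0.2 0.11 1; 0.48 0.66 -0.26 0.02 -0.21 0.11 1; 0.71 0.4 0.04 0.02 -0.17 0.06 1; 0.71 0.39 0.03 0.02 -0.17 0.06 1; 0.72 0.38 0.01 0.02 -0.17 0.07 1; 0.72 0.38 -0.01 0.02 -0.17 0.06 1; 0.72 0.37 -0.03 0.02 -0.18 0.07 1

0.73 0.37 -0.05 0.03 -0.18 0.06 1; 0 0 0.6 0 0 0 1; 0 0 0.6 0 0 0 1; 0 0 0 0 0 0 1; 0 0 0 0 0 0 1; 0 0 0 0 0 0 1; 0 0 0 0 0 0 1; 0 0 0 0 0 0 1; 0 0 0 0 0 0 1; 0 0 0 0 0 0 1

end [ 0.5091 -0.1441  0.1986]
```

Emit:
jog_arm(plan="0 0 -0.4 0 0 0 1; 0 0 -0.8 0 0 0 1; 0 0 -0.87 0 0 0 1; 0 0 -0.87 0 0 0 1; 0 0 -0.86 0 0 0 1; 0 0 -0.87 0 0 0 1; 0 0 -0.5 0 0 0 1; 0.43 0.72 -0.14 0.02 -0.21 0.11 1; 0.44 0.71 -0.15 0.01 -0.21 0.11 1; 0.45 0.7 -0.17 0.02 -0.21 0.11 1")

```text
time_s: 60.2
tcp_pos: [0.649, 0.0374, 0.2374]
ee_rot: [[0.179, -0.984, -0.014], [-0.98, -0.179, 0.088], [-0.089, -0.002, -0.996]]
wrist_force: [0.4, 0.0, -1.3]
gripper_width: 0.341
gripper_force: 30.0
```

Emit:
jog_arm(plan="0.45 0.7 -0.18 0.01 -0.21 0.11 1; 0.46 0.69 -0.19 0.02 -0.21 0.11 1; 0.46 0.68 -0.21 0.01 -0.2 0.11 1; 0.47 0.68 -0.22 0.02 -0.21 0.11 1; 0.47 0.67 -0.24 0.01 -0.2 0.11 1; 0.48 0.66 -0.26 0.02 -0.21 0.11 1; 0.71 0.4 0.04 0.02 -0.17 0.06 1; 0.71 0.39 0.03 0.02 -0.17 0.06 1; 0.72 0.38 0.01 0.02 -0.17 0.07 1; 0.72 0.38 -0.01 0.02 -0.17 0.06 1")

```text
time_s: 61.2
tcp_pos: [0.5251, -0.1214, 0.2355]
ee_rot: [[0.047, -0.999, -0.018], [-0.936, -0.05, 0.349], [-0.35, 0.0, -0.937]]
wrist_force: [0.2, 0.1, -2.0]
gripper_width: 0.349
gripper_force: 30.0
```

```bash
python3 - <<'E'
from look import *
st(); R=rot(91.8,23.3); n=-R[:,2]; L=np.array([.507,-.078,.045])
T=L+n*(.08+.0872)
plan([(T+n*.03,R,1),(T,R,1)],1,.022)
E
```

```text
61.2 [ 0.5251 -0.1214  0.2355] [[0.047, -0.999, -0.018], [-0.936, -0.05, 0.349], [-0.35, 0.0, -0.937]] [ -8.3  17.6   0.7 -20.5 -78.   16.4] [ 0.2  0.1 -2. ] 0.3492148933275256 29.995844748336822
0.7 0.35 -0.06 0.03 -0.18 0.06 1; 0.7 0.34 -0.08 0.02 -0.17 0.07 1; 0 0 0.6 0 0 0 1; 0 0 0.6 0 0 0 1; 0 0 0 0 0 0 1; 0 0 0 0 0 0 1; 0 0 0 0 0 0 1; 0 0 0 0 0 0 1; 0 0 0 0 0 0 1; 0 0 0 0 0 0 1

end [ 0.509  -0.1442  0.1985]
```

Emit:
jog_arm(plan="0.7 0.35 -0.06 0.03 -0.18 0.06 1; 0.7 0.34 -0.08 0.02 -0.17 0.07 1; 0 0 0.6 0 0 0 1; 0 0 0.6 0 0 0 1; 0 0 0 0 0 0 1; 0 0 0 0 0 0 1; 0 0 0 0 0 0 1; 0 0 0 0 0 0 1; 0 0 0 0 0 0 1; 0 0 0 0 0 0 1")

```text
time_s: 62.2
tcp_pos: [0.5102, -0.1437, 0.1996]
ee_rot: [[0.03, -1.0, -0.011], [-0.919, -0.031, 0.393], [-0.394, -0.002, -0.919]]
wrist_force: [-1.0, 0.2, -2.7]
gripper_width: 0.343
gripper_force: 30.0
```

Emit:
jog_arm(plan="0 0 0 0 0 0 1; 0 0 0 0 0 0 1; 0 0 0 0 0 0 1; 0 0 0 0 0 0 1; 0 0 0 0 0 0 1; 0 0 0 0 0 0 1; 0 0 0 0 0 0 1; 0 0 0 0 0 0 1; 0 0 0 0 0 0 1; 0 0 0 0 0 0 1")

```text
time_s: 63.2
tcp_pos: [0.5101, -0.1436, 0.1992]
ee_rot: [[0.029, -1.0, -0.011], [-0.919, -0.031, 0.394], [-0.394, -0.001, -0.919]]
wrist_force: [-0.5, -0.6, -2.1]
gripper_width: 0.34
gripper_force: 30.0
```

```bash
python3 - <<'E'
from look import *
st()
p,d,c=snap("side");W=cloud(d,c);x,y,z=np.moveaxis(W,-1,0)
h=cv2.cvtColor(p,cv2.COLOR_RGB2HSV);H,S,V=[h[...,i].astype(int) for i in range(3)]
m=(S>110)&(H>18)&(H<35)&(z>.09)&(z<.22)&(x>.4)&(x<.6)&(y>-.2)&(y<-.02);q=W[m]
print("head",len(q)); R=np.array(r.sense()["ee_rot"]);T=np.array(r.sense()["tcp_pos"])
if len(q): t=(q-T)@R; print("in tool",t.min(0).round(3),t.max(0).round(3))
cv2.imwrite("pics/s6.png",cv2.resize(p[100:260,180:340][...,::-1],None,fx=3.5,fy=3.5,interpolation=cv2.INTER_CUBIC))
E
```

```text
63.2 [ 0.5101 -0.1436  0.1992] [[0.029, -1.0, -0.011], [-0.919, -0.031, 0.394], [-0.394, -0.001, -0.919]] [-12.5  19.5  -1.8 -23.2 -75.8  21.5] [-0.5 -0.6 -2.1] 0.34022098188623956 29.99473376199603
head 183
in tool [-0.032 -0.028  0.04 ] [0.019 0.027 0.086]
```

View pics/s6.png

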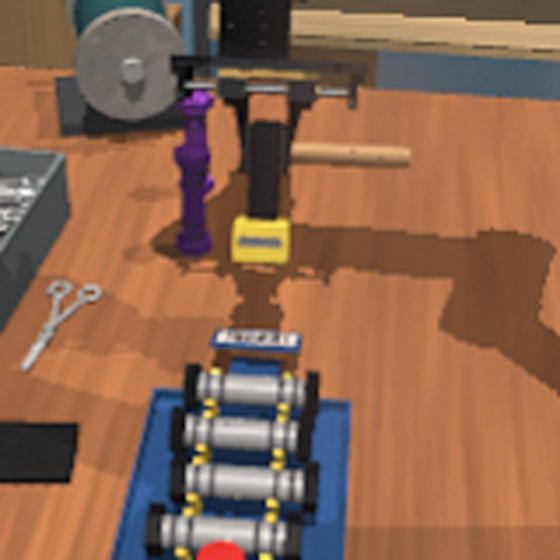

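Emit:
jog_arm(plan="0.1 0 0 0 0 0 1; 0.1 0 0 0 0 0 1; 0 0 0 0 0 0 1; 0 0 0 0 0 0 1; 0 0 0 0 0 0 1; 0 0 0 0 0 0 1; 0 0 0 0 0 0 1; 0 0 0 0 0 0 1; 0 0 0 0 0 0 1; 0 0 0 0 0 0 1")

```text
time_s: 64.25
tcp_pos: [0.5103, -0.1482, 0.1973]
ee_rot: [[0.029, -1.0, -0.011], [-0.919, -0.031, 0.394], [-0.394, -0.001, -0.919]]
wrist_force: [-0.8, 0.7, -1.8]
gripper_width: 0.345
gripper_force: 30.0
```

Emit:
jog_arm(plan="0 0 0 0 0 0 1; 0 0 0 0 0 0 1; 0 0 0 0 0 0 1; 0 0 0 0 0 0 1; 0 0 0 0 0 0 1; 0 0 0 0 0 0 1; 0 0 0 0 0 0 1; 0 0 0 0 0 0 1; 0 0 0 0 0 0 1; 0 0 0 0 0 0 1")

```text
time_s: 65.25
tcp_pos: [0.5103, -0.1482, 0.1972]
ee_rot: [[0.029, -1.0, -0.011], [-0.919, -0.031, 0.394], [-0.394, -0.001, -0.919]]
wrist_force: [-0.3, 0.4, -1.2]
gripper_width: 0.34
gripper_force: 30.0
```

```bash
python3 - <<'E'
from look import *
st(); look(); R=rot(91.8,23.3); n=-R[:,2]; T=np.array(r.sense()["tcp_pos"])
P=np.array([.698,.0805,.1005]);R2=rot(103,0)
plan([(T+n*.04,R,1),(np.r_[.56,-.05,.26],rot(95,15),1),(P+[0,0,.12],R2,1),(P+[0,0,.03],R2,1)],1,.022)
E
```

```text
65.2 [ 0.5103 -0.1482  0.1972] [[0.029, -1.0, -0.011], [-0.919, -0.031, 0.394], [-0.394, -0.001, -0.919]] [-12.9  19.8  -1.7 -23.1 -75.8  21.9] [-0.3  0.4 -1.2] 0.3401781571913883 29.99481047736481
tall 161 med [ 0.718 -0.569  0.129] ext [ 0.663 -0.599  0.118] [ 0.75  -0.547  0.141] rect [ 0.705 -0.571] [0.092 0.021] 26.6
tall 103 med [ 0.633 -0.46   0.13 ] ext [ 0.612 -0.475  0.124] [ 0.652 -0.438  0.135] rect [ 0.634 -0.461] [0.038 0.03 ] 38.2
lying 409 med [0.503 0.076 0.06 ] ext [0.437 0.055 0.05 ] [0.569 0.097 0.072] rect [0.503 0.076] [0.131 0.041] 0.8
lying 411 med [0.501 0.01  0.06 ] ext [ 0.436 -0.013  0.05 ] [0.568 0.031 0.074] rect [0.502 0.009] [0.131 0.041] 2.1
lying 398 med [0.502 0.208 0.06 ] ext [0.434 0.188 0.05 ] [0.566 0.234 0.074] rect [0.5   0.209] [0.131 0.045] 2.1
lying 408 med [0.491 0.141 0.06 ] ext [0.426 0.12  0.05 ] [0.557 0.167 0.073] rect [0.491 0.144] [0.131 0.044] 1.6
0 0 -0.8 0 -0.01 0 1; 0 0 -0.8 -0.01 0 0 1; -0.76 -0.35 0.14 -0.02 0.17 -0.06 1; -0.76 -0.36 0.12 -0.02 0.17 -0.06 1; -0.75 -0.37 0.1 -0.02 0.17 -0.06 1; -0.75 -0.37 0.08 -0.02 0.17 -0.07 1; -0.76 -0.38 0.06 -0.02 0.18 -0.06 1; -0.75 -0.39 0.04 -0.03 0.17 -0.07 1; -0.46 -0.66 0.3 -0.01 0.21 -0.11 1; -0.46 -0.67 0.29 -0.01 0.21 -0.11 1

-0.46 -0.68 0.28 -0.02 0.21 -0.11 1; -0.45 -0.68 0.26 -0.01 0.21 -0.11 1; -0.45 -0.69 0.25 -0.02 0.21 -0.11 1; -0.45 -0.7 0.23 -0.01 0.21 -0.11 1; -0.44 -0.71 0.22 -0.02 0.2 -0.11 1; -0.44 -0.71 0.2 -0.01 0.21 -0.11 1; -0.43 -0.72 0.19 -0.02 0.21 -0.11 1; 0 0 0.72 0 0 0 1; 0 0 0.72 0 0 0 1; 0 0 0.72 0 0 0 1

0 0 0.72 0 0 0 1; -0.01 0 0.72 0 0 0 1; 0 0 0 0 0 0 1; 0 0 0 0 0 0 1; 0 0 0 0 0 0 1; 0 0 0 0 0 0 1; 0 0 0 0 0 0 1; 0 0 0 0 0 0 1; 0 0 0 0 0 0 1; 0 0 0 0 0 0 1

end [0.6979 0.0806 0.1305]
```

Emit:
jog_arm(plan="0 0 -0.8 0 -0.01 0 1; 0 0 -0.8 -0.01 0 0 1; -0.76 -0.35 0.14 -0.02 0.17 -0.06 1; -0.76 -0.36 0.12 -0.02 0.17 -0.06 1; -0.75 -0.37 0.1 -0.02 0.17 -0.06 1; -0.75 -0.37 0.08 -0.02 0.17 -0.07 1; -0.76 -0.38 0.06 -0.02 0.18 -0.06 1; -0.75 -0.39 0.04 -0.03 0.17 -0.07 1; -0.46 -0.66 0.3 -0.01 0.21 -0.11 1; -0.46 -0.67 0.29 -0.01 0.21 -0.11 1")

```text
time_s: 66.3
tcp_pos: [0.5911, -0.0201, 0.2518]
ee_rot: [[0.118, -0.993, -0.019], [-0.972, -0.119, 0.2], [-0.201, -0.005, -0.98]]
wrist_force: [0.2, -0.0, -2.5]
gripper_width: 0.343
gripper_force: 30.0
```

Emit:
jog_arm(plan="-0.46 -0.68 0.28 -0.02 0.21 -0.11 1; -0.45 -0.68 0.26 -0.01 0.21 -0.11 1; -0.45 -0.69 0.25 -0.02 0.21 -0.11 1; -0.45 -0.7 0.23 -0.01 0.21 -0.11 1; -0.44 -0.71 0.22 -0.02 0.2 -0.11 1; -0.44 -0.71 0.2 -0.01 0.21 -0.11 1; -0.43 -0.72 0.19 -0.02 0.21 -0.11 1; 0 0 0 0 0 0 1; 0 0 0 0 0 0 1; 0 0 0 0 0 0 1")

```text
time_s: 67.3
tcp_pos: [0.6978, 0.0801, 0.2206]
ee_rot: [[0.224, -0.974, -0.0], [-0.974, -0.224, -0.001], [0.001, 0.0, -1.0]]
wrist_force: [-0.7, -0.1, -2.6]
gripper_width: 0.344
gripper_force: 30.0
```

```bash
python3 - <<'E'
from look import *
st(); P=np.array([.698,.0805,.1]);R2=rot(103,0)
p,d,c=snap("side");W=cloud(d,c);x,y,z=np.moveaxis(W,-1,0)
h=cv2.cvtColor(p,cv2.COLOR_RGB2HSV);H,S,V=[h[...,i].astype(int) for i in range(3)]
T=np.array(r.sense()["tcp_pos"])
m=(S>110)&(H>18)&(H<35)&(z>.08)&(abs(x-T[0])<.06)&(abs(y-T[1])<.06)&(z<.22);q=W[m];print("head",len(q),(q.min(0)-T).round(3),(q.max(0)-T).round(3))
f=q[(q[:,2]<q[:,2].max()-.005)&(q[:,2]>q[:,2].min()+.005)];n=np.linalg.svd(f-f.mean(0))[2][2];print("front face normal",n.round(3))
plan([(P+[0,0,.03],R2,1),(P,R2,1)],1,.015)
E
```

```text
67.3 [0.6978 0.0801 0.2206] [[0.224, -0.974, -0.0], [-0.974, -0.224, -0.001], [0.001, 0.0, -1.0]] [ 19.7  29.8  12.7   0.  -73.   -6.8] [-0.7 -0.1 -2.6] 0.3443450249828227 29.994663374964148
head 248 [-0.031 -0.021 -0.084] [ 0.027  0.033 -0.026]
front face normal [-0.207  0.697  0.687]
0 0 0.52 0 0 0 1; 0 0 0.52 0 0 0 1; -0.01 0 0.52 0 0 0 1; 0 0 0.52 0 0 0 1; -0.01 0 0.52 0 0 0 1; 0 -0.01 0.52 0 0 0 1; -0.01 0 0.52 0 0 -0.01 1; 0 0 0.6 0 0 0 1; 0 0 0.6 0 0 0 1; 0 0 0 0 0 0 1

end [0.6979 0.0805 0.0999]
```

Emit:
jog_arm(plan="0 0 0.52 0 0 0 1; 0 0 0.52 0 0 0 1; -0.01 0 0.52 0 0 0 1; 0 0 0.52 0 0 0 1; -0.01 0 0.52 0 0 0 1; 0 -0.01 0.52 0 0 0 1; -0.01 0 0.52 0 0 0 1; 0 0 0.6 0 0 0 1; 0 0 0.45 0 0 0 1; 0 0 0.15 0 0 0 1")

```text
time_s: 68.35
tcp_pos: [0.6977, 0.0809, 0.0992]
ee_rot: [[0.225, -0.974, -0.001], [-0.974, -0.225, -0.002], [0.002, 0.002, -1.0]]
wrist_force: [-4.1, 0.5, 9.9]
gripper_width: 0.344
gripper_force: 30.0
```

Emit:
jog_arm(plan="0 0 0 0 0 0 1; 0 0 0 0 0 0 0.3; 0 0 0 0 0 0 0.2; 0 0 0 0 0 0 0; 0 0 0 0 0 0 -0.2; 0 0 0 0 0 0 -0.4; 0 0 0 0 0 0 -0.4; 0 0 0 0 0 0 -0.4; 0 0 0 0 0 0 -0.4; 0 0 0 0 0 0 -0.4")

```text
time_s: 69.35
tcp_pos: [0.698, 0.0811, 0.0995]
ee_rot: [[0.225, -0.974, 0.0], [-0.974, -0.225, -0.001], [0.001, 0.0, -1.0]]
wrist_force: [-0.4, -0.2, 0.3]
gripper_width: 0.698
gripper_force: 0.0
```

Emit:
jog_arm(plan="0 0 -0.3 0 0 0 -0.4; 0 0 -0.6 0 0 0 -0.4; 0 0 -0.8 0 0 0 -0.4; 0 0 -0.8 0 0 0 -0.4; 0 0 -0.8 0 0 0 -0.4; 0 0 -0.8 0 0 0 -0.4; 0 0 -0.8 0 0 0 -0.4; 0 0 -0.8 0 0 0 -0.4; 0 0 0 0 0 0 -0.4; 0 0 0 0 0 0 -0.4")

```text
time_s: 70.35
tcp_pos: [0.698, 0.0813, 0.243]
ee_rot: [[0.225, -0.974, 0.002], [-0.974, -0.225, 0.0], [0.0, -0.002, -1.0]]
wrist_force: [-0.1, 0.8, -1.6]
gripper_width: 0.701
gripper_force: 0.0
```

Emit:
jog_arm(plan="0.9 0 0 0 0 0 -0.4; 0.9 0 0 0 0 0 -0.4; 0.9 0 0 0 0 0 -0.4; 0.9 0 0 0 0 0 -0.4; 0.9 0 0 0 0 0 -0.4; 0.9 0 0 0 0 0 -0.4; 0.9 0 0 0 0 0 -0.4; 0.9 0 0 0 0 0 -0.4; 0.9 0 0 0 0 0 -0.4; 0 0 0 0 0 0 -0.4")

```text
time_s: 71.35
tcp_pos: [0.743, -0.1189, 0.2398]
ee_rot: [[0.221, -0.975, -0.003], [-0.975, -0.221, -0.001], [0.0, 0.004, -1.0]]
wrist_force: [-0.2, -0.0, -0.6]
gripper_width: 0.702
gripper_force: 0.0
```

```bash
python3 - <<'E'
from look import *
st(); look()
Z=np.load("/tmp/top.npz");p,W=Z["p"],Z["W"];x,y,z=np.moveaxis(W,-1,0);h=cv2.cvtColor(p,cv2.COLOR_RGB2HSV);H,S,V=[h[...,i].astype(int) for i in range(3)]
m=(x>.64)&(x<.75)&(abs(y-.08)<.05)&(z>.145)&(z<.162);q=W[m];print("scan top",len(q),q.mean(0).round(4))
m=(x>.62)&(x<.78)&(abs(y-.08)<.07)&(V<75)&(z>.003)&(z<.02);q=W[m];print("pad",[np.round(t,3) for t in cv2.minAreaRect(q[:,:2].astype(np.float32))])
p,d,c=snap("side");cv2.imwrite("pics/s7.png",cv2.resize(p[90:350,100:400][...,::-1],None,fx=2.2,fy=2.2,interpolation=cv2.INTER_CUBIC))
E
```

```text
71.3 [ 0.743  -0.1189  0.2398] [[0.221, -0.975, -0.003], [-0.975, -0.221, -0.001], [0.0, 0.004, -1.0]] [  3.2  34.7  24.    0.  -79.5   9.6] [-0.2 -0.  -0.6] 0.7016792045750969 0.0
tall 161 med [ 0.715 -0.569  0.13 ] ext [ 0.663 -0.598  0.118] [ 0.75  -0.547  0.142] rect [ 0.705 -0.57 ] [0.092 0.019] 25.5
tall 149 med [ 0.63  -0.455  0.13 ] ext [ 0.611 -0.476  0.118] [ 0.653 -0.435  0.135] rect [ 0.632 -0.455] [0.041 0.039] 13.5
tall 160 med [ 0.611 -0.313  0.13 ] ext [ 0.59  -0.332  0.118] [ 0.632 -0.294  0.136] rect [ 0.612 -0.313] [0.037 0.042] 86.0
lying 408 med [0.503 0.208 0.06 ] ext [0.436 0.189 0.05 ] [0.566 0.234 0.072] rect [0.501 0.211] [0.13  0.042] 1.2
scan top 0 [nan nan nan]
pad [array([0., 0.]), array([0., 0.]), np.float64(0.0)]<stdin>:4: RuntimeWarning: Mean of empty slice.
  ret = um.true_divide(
```

View pics/s7.png

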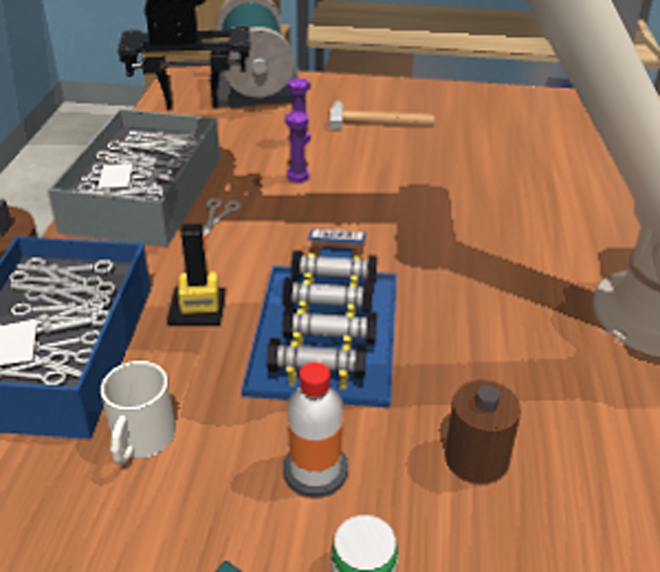

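The side picture shows all four handles in their cradles (270–360, 265–360), the cap up at (314,378), the scanner upright on its pad at (198,280) and the arm clear of everything. Handing in.

```bash
python3 -c "
from station import r
print(r.finish_job())"
```

```text
the job is handed in; nothing more can be done
None
```

I handed the job in at about 71 s: all four handles lie in cradles, the nozzle cap was pressed down and sprang back, the label was scanned, and the scanner stands on its pad. One handle (D) was knocked over on the way, probably by the handle I was carrying; the hand-in returned no verdict.

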